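# Load a culture tube under the filling nozzle

### The job

Take the long glass culture tube that leans in the beaker and stand it in the tube filling stand, ready to be filled: there is no room to bring it down upright under the dispensing head, so pass its round bottom through the hole of the metal guide plate at a lean, then straighten it and let it down until it stands upright on the bottom of the seat under the nozzle. The nozzle is sterile and must not be touched; leave the beaker standing and the vials and the stopper where they are, and let go of the tube.

Things in the scene. Friction and masses are not known exactly. Their poses are not given: they have to be found in the camera images.
- tube_mid (a point): middle of the clear glass culture tube, round and straight with a half-round closed bottom: 200 mm long, 20 mm thick, 45 g, a white band from 150 to 178 mm above the bottom. The point lies on its axis, 100 mm from either end; z runs along the tube towards the open mouth. At the start it leans about 24 degrees in the beaker, mouth 185 mm up, leaning away from the robot or sideways
- tube_bottom (a point): lowest point of the tube's round bottom, on its axis (100 mm from tube_mid along -z of the tube)
- tube_mouth (a point): centre of the tube's open mouth (100 mm from tube_mid along +z of the tube)
- beaker: clear beaker, 54 mm outside diameter, 70 mm tall, 150 g, loose; origin at the centre of its underside, z up
- stand: tube filling stand, fixed: grey base plate 220 x 134 mm, white seat block, metal guide plate above it on two pillars, behind them a steel column (26 mm thick, axis at x = +105 mm) with a white dispensing head reaching forward over the bore. Origin on the vertical axis shared by bore, guide hole and nozzle, at worktop height; x points from the bore to the column (open front at -x), z up
- guide (a point): centre of the round hole, 23.5 mm wide, in the guide plate, at its top face 84 mm above the worktop; axes as the stand's. The plate is 4 mm thick, 60 mm along x, 120 mm along y; its pillars (12 mm thick) stand at y = +-48 mm, and the space below it is open in front and behind. The hole lets the tube lean up to about 22 degrees
- seat (a point): centre of the floor of the seat bore, 11 mm above the worktop; axes as the stand's. The blind bore is round, 22.5 mm wide and 12 mm deep, in a white block 58 x 58 mm whose top is 23 mm above the worktop. The mouth of a seated tube is 211 mm above the worktop
- nozzle: thin steel nozzle under the dispensing head, 6 mm thick (15 mm at its collar); origin at its tip, on the axis of the bore, 237 mm above the worktop: 26 mm above the mouth of a seated tube
- vial_a: small capped vial with a black cap, 24 mm diameter, 62 mm tall; origin at the centre of its underside
- vial_b: small capped vial with a white cap, 24 mm diameter, 62 mm tall; origin at the centre of its underside
- stopper_red: rubber stopper, 32 mm diameter, 28 mm tall; origin at the centre of its underside
- head_front (a point): foremost point of the lower edge of the white dispensing head: 256 mm above the worktop, 20 mm in front of the bore axis. The head's front is a half-round about the bore axis (radius 20 mm); it is 40 mm wide (along y), 34 mm high and reaches back to the column; a dosing barrel 40 mm thick with a knob stands on it, up to 394 mm above the worktop
Not all that is in view belongs to the job. Of the things that look like the part that bears tube_mid, the middle-sized one is meant.

How it is judged:
By the outcome, as a careful person would: the job done as asked, in the order asked, and still so for the second after the job is handed in, with the robot touching nothing.
It also fails if it takes over 67 s, if anything falls off the work surface, if the arm or the gripper's body presses on something with over 40 N, if the wrist force passes 120 N, or if a joint passes its speed limit or range.

### The arm

A 6-joint arm with a two-finger parallel gripper is mounted at the origin on a cart in front of the work surface, level with it; the furniture and walls round the work are solid. World frame = base frame: x ahead of the robot, y to its left, z up, the work surface at z = 0. Lengths are in m, angles in rad, forces in N, time in s.
With the tool pointing down it reaches from about 0.425 to 0.95 m from the base axis. Payload 3.5 kg.
Tool frame: the origin (TCP) lies on the centre line of the jaws, within the pads' length; the fingertips stand 25 mm ahead of it and the grasp point (between the pads) lies 6 mm ahead of it; y points along the fingers, z is the direction in which the jaws open and shut, and the axes are right-handed (so a half turn about y gives the same grasp; the last joint's range is limited). The gripper opens to 85 mm and grips with 20 to 120 N. Pads are 22 mm wide; open, the fingers measure 114 mm over their backs; the gripper's body (76 mm by 85 mm) begins 54 mm behind the grasp point. The pads swing forward as they close: fully open they stand 13 mm farther back than shut.
Start: joints at [0.984, 0.286, 1.577, -0, 1.279, -0.15], TCP at [0.286, 0.612, 0.256] pointing down, gripper open.
Joint ranges: [-2.77, 2.77], [-0.9, 2.22], [0.21, 2.48], [-1.53, 4.67], [0.24, 2.81], [-2.84, 2.84]. Speed limits (rad/s): [2.79, 2.79, 3.14, 3.14, 3.14, 3.14].

### API

Orientations are given as a unit quaternion [x, y, z, w].
In Python, from plant import ctrl gives the robot as it stands.
- The arm moves only by the tool arm_command, never from a script. Its argument "steps" is a list of rows, each an object with "hand": the opening, from 0 (shut) to 1 (fully open); "travel": the shift along the tool's x, y, z in units of 0.3 m (1.0 is 0.3 m), a list of three; "rotation": the turn, a rotation vector about the tool's x, y, z in units of 30 degrees (1.0 is 30 degrees), a list of three. A call has 1 to 20 rows; each row shifts and turns the pose as measured when the row begins, along the tool's axes as they then stand; what a row does not reach is not made up. A row lasts 1/8 s, in which the tool goes at most 62.5 mm and 10.7 degrees, less where a joint would pass 70% of its speed; a pose out of reach is approached as far as the arm can. A call with a number of a shift or a turn outside -1 to 1 is refused whole. A call with a gripper value outside its range is refused whole. The fingers move at their own pace and stop on an object; "grip_force" is the grip in N (left out, the last holds). Time passes only in rows, so rows that do not move let the fingers close. It gives the time, the measured TCP pose, the force and the opening at its end, in the units of the state.
- ctrl.get_state(): the state, without advancing time (a new reading comes with each control period).
- ctrl.read_camera(name): name is "scene" or "top" or "wrist"; returns (picture, depth): 384x512x3 uint8, blue, green, red; 384x512 float32, m along the optical axis (not along the pixel's ray), 0 where there is no reading.
- ctrl.camera_params(name): a dict with "fx", "fy", "cx", "cy" (pixels), "extrinsics" (4x4, takes a point from camera to world coordinates); the wrist camera has in their place "tool_from_camera" (4x4, takes a point from camera to tool coordinates, whose origin is the TCP and whose axes are the tool frame's). Camera axes: x right, y down, z forward; pixel columns grow to the right and rows downward; lengths in m; the calibration is good to about 2 mm. A picture is of the moment at which its call begins: read the wrist's pose just before it. camera_params takes no time and is no camera call.
- ctrl.sign_off(): hands the job in, once; it reports no verdict.
Trained networks look in the newest picture that a camera, given by its name, has taken for a name from the list of things; names that differ only in an ending like _2 or _b are one class to them, and where a whole thing is asked for, a point or a joint stands for the part that bears it (a point fixed in the world has none). Each returns a list of dicts, best first, with "score" (0 to 1); they miss things now and then, are a little off and sometimes report something else, mostly with a low value. They report only what shows in the picture. A call takes as long as a camera call. They do not tell look-alikes from the thing itself.
- ctrl.masks_of(camera, thing): "region" (384x512 bool, what is visible of it) and "at" ([column, row] in pixels, amid what is visible of it).
The state is a dict: "time": time; "qpos": joint angles; "dq": joint speeds; "joint_efforts": joint torques, N m; "eef_pos": TCP position; "tcp_rot": TCP orientation; "contact_force": force on the tool from outside, world axes, zero at the start; "wrist_torque": the same for the moment, N m; "opening": opening from 0.0 (shut) to 1.0 (fully open).
Only numpy, scipy, OpenCV 4.12 (cv2) and the standard library are available. Lean on these libraries where they do the work, as an engineer would, in place of code of your own. Each camera call takes 0.05 s, during which the arm holds its last target.

## Working session

There is one attempt and no reset: what is moved stays moved. The work goes in short steps, Python scripts to look and compute and a tool call to move; the robot and the scene stay as the last step left them, time stands still between calls to the robot, and variables do not carry over. Pictures are saved under pics/ and viewed, and the job is handed in when it is done.

Besides the shell and the picture viewer there is one more tool, called after "Emit:" as name(argument=value, ...) on one line, values as JSON. arm_command: Moves the arm, as the interface text tells. Shifts and turns lie within -1 to 1; 1 stands for 0.3 m of shift or 30 degrees of turn. Its arguments: {"type":"object","properties":{"steps":{"type":"array","items":{"type":"object","properties":{"hand":{"type":"number"},"travel":{"type":"array","items":{"type":"number","minimum":-1,"maximum":1}},"rotation":{"type":"array","items":{"type":"number","minimum":-1,"maximum":1}}}}},"grip_force":{"type":"number"}},"required":["steps"]}

```bash
ls; mkdir -p pics
python3 - <<'E'
from plant import ctrl
import cv2,numpy as np
s=ctrl.get_state(); print(s)
for c in ["scene","top","wrist"]:
    p,d=ctrl.read_camera(c); cv2.imwrite(f"pics/{c}0.png",p); np.save(f"{c}0.npy",d)
    q=ctrl.camera_params(c); print(c,{k:np.round(v,4).tolist() for k,v in q.items()})
E
```

```text
pics
{'time': 0.0, 'qpos': array([ 9.84008625e-01,  2.87189981e-01,  1.57821506e+00, -6.89615136e-06,
        1.27859932e+00, -1.50042205e-01]), 'dq': array([-0.0001877 ,  0.00131875, -0.00030643,  0.00279605,  0.00076579,
        0.00113518]), 'joint_efforts': array([-1.71720940e-04, -4.05977619e+01, -2.92630237e+01, -6.41559927e-05,
        5.81781613e-03,  1.03426319e-05]), 'eef_pos': array([0.28517661, 0.61112258, 0.2549103 ]), 'tcp_rot': array([ 0.69110984, -0.15349263,  0.15288284, -0.68951725]), 'contact_force': array([-0.10083932,  0.11555851, -0.78219596]), 'wrist_torque': array([-0.04117625, -0.00172648,  0.01156941]), 'opening': 0.9978255076817742}
scene {'fx': 419.0084, 'fy': 419.0084, 'cx': 260.8625, 'cy': 194.3103, 'extrinsics': [[0.8922, -0.3169, 0.3219, 0.1845], [-0.4515, -0.6493, 0.6121, -0.7064], [0.015, -0.6914, -0.7223, 0.9309], [0.0, 0.0, 0.0, 1.0]]}
top {'fx': 466.7048, 'fy': 466.7048, 'cx': 249.0024, 'cy': 191.9141, 'extrinsics': [[-0.0016, -0.9937, 0.1124, 0.4123], [-0.9997, -0.0013, -0.0259, -0.0635], [0.0259, -0.1124, -0.9933, 1.3756], [0.0, 0.0, 0.0, 1.0]]}
wrist {'fx': 276.7745, 'fy': 276.7745, 'cx': 253.4876, 'cy': 188.6132, 'tool_from_camera': [[-0.0006, 0.9471, 0.3208, -0.0833], [0.0001, -0.3208, 0.9471, -0.1175], [1.0, 0.0006, 0.0001, 0.001], [0.0, 0.0, 0.0, 1.0]]}
```

View pics/scene0.png

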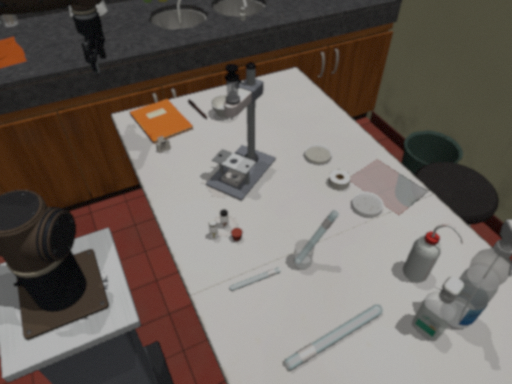

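View pics/top0.png

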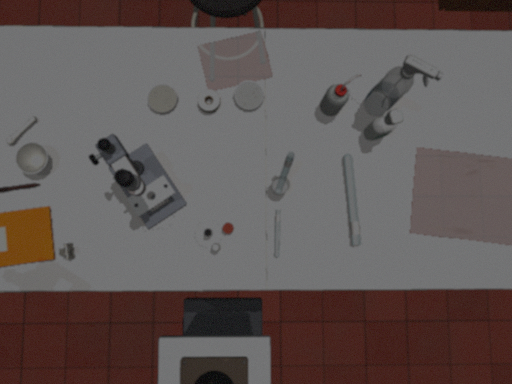

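View pics/wrist0.png

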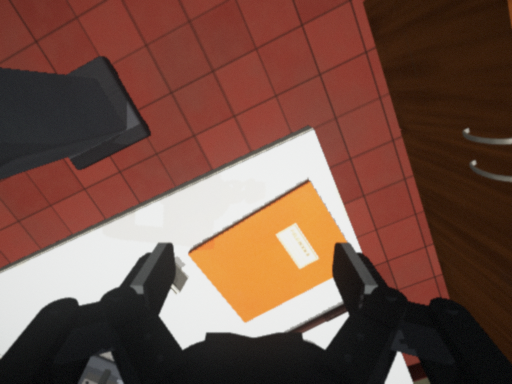

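The scene view shows the leaning tube in the beaker at about (310,240), the stand at (240,165), and the vials and stopper at (225,225). A shorter and a longer decoy tube are lying flat.

```bash
cat > h.py <<'E'
import numpy as np,cv2
from scipy.spatial.transform import Rotation as R
from plant import ctrl
def T(c):
    q=ctrl.camera_params(c)
    if c=="wrist":
        s=ctrl.get_state(); M=np.eye(4); M[:3,:3]=R.from_quat(s["tcp_rot"]).as_matrix(); M[:3,3]=s["eef_pos"]
        return q,M@np.array(q["tool_from_camera"])
    return q,np.array(q["extrinsics"])
def pts(c,d,mask,E=None):
    q,E0=T(c); E=E0 if E is None else E
    v,u=np.nonzero(mask&(d>0)); z=d[v,u]
    P=np.c_[(u-q["cx"])/q["fx"]*z,(v-q["cy"])/q["fy"]*z,z]
    return P@E[:3,:3].T+E[:3,3], np.c_[u,v]
def ray(c,uv,E=None):
    q,E0=T(c); E=E0 if E is None else E
    uv=np.atleast_2d(uv); D=np.c_[(uv[:,0]-q["cx"])/q["fx"],(uv[:,1]-q["cy"])/q["fy"],np.ones(len(uv))]
    return E[:3,3],D@E[:3,:3].T
def proj(c,P,E=None):
    q,E0=T(c); E=E0 if E is None else E
    P=(np.atleast_2d(P)-E[:3,3])@E[:3,:3]
    return np.c_[P[:,0]/P[:,2]*q["fx"]+q["cx"],P[:,1]/P[:,2]*q["fy"]+q["cy"]]
E
python3 - <<'E'
from h import *
for c in ["scene","top"]:
    p,d=ctrl.read_camera(c); np.save(c+"_d.npy",d)
    for t in ["tube_mid","beaker","stand","vial_a","stopper_red","nozzle"]:
        for i,m in enumerate(ctrl.masks_of(c,t)[:4]):
            r=m["region"]; P,_=pts(c,d,r)
            np.save(f"m_{c}_{t}_{i}.npy",r)
            print(c,t,round(m["score"],2),m["at"],r.sum(),np.round(np.percentile(P,[2,50,98],axis=0),3).tolist() if len(P) else None)
E
```

```text
scene tube_mid 0.91 [320.6, 232.7] 511 [[0.578, -0.214, -0.001], [0.616, -0.201, 0.119], [0.758, -0.071, 0.187]]
scene tube_mid 0.77 [249.4, 279.4] 261 [[0.382, -0.192, 0.001], [0.437, -0.186, 0.013], [0.504, -0.171, 0.017]]
scene tube_mid 0.56 [336.2, 335.9] 1354 [[0.414, -0.425, 0.007], [0.535, -0.408, 0.026], [0.671, -0.389, 0.031]]
scene tube_mid 0.5 [244.8, 153.9] 3985 [[0.488, 0.109, 0.008], [0.571, 0.184, 0.085], [0.682, 0.281, 0.389]]
scene beaker 0.76 [302.2, 256.5] 438 [[0.558, -0.215, 0.0], [0.576, -0.198, 0.043], [0.605, -0.146, 0.072]]
scene stand 0.68 [243.2, 158.3] 3972 [[0.484, 0.108, 0.005], [0.571, 0.184, 0.085], [0.693, 0.29, 0.378]]
scene vial_a 0.62 [210.4, 229.2] 158 [[0.394, -0.018, 0.006], [0.404, -0.013, 0.043], [0.416, 0.002, 0.065]]
scene vial_a 0.57 [226.9, 216.0] 132 [[0.437, 0.004, 0.007], [0.446, 0.008, 0.045], [0.458, 0.021, 0.065]]
scene stopper_red 0.63 [239.9, 232.9] 124 [[0.447, -0.056, 0.004], [0.458, -0.045, 0.028], [0.474, -0.025, 0.032]]
top tube_mid 0.68 [277.7, 235.5] 251 [[0.383, -0.191, -0.002], [0.443, -0.183, 0.011], [0.513, -0.172, 0.017]]
top tube_mid 0.67 [352.2, 197.7] 936 [[0.42, -0.423, -0.003], [0.548, -0.4, 0.024], [0.675, -0.382, 0.031]]
top tube_mid 0.52 [285.1, 168.8] 302 [[0.573, -0.212, 0.032], [0.614, -0.195, 0.127], [0.654, -0.181, 0.188]]
top beaker 0.62 [277.6, 185.2] 156 [[0.56, -0.213, 0.023], [0.579, -0.188, 0.032], [0.603, -0.165, 0.073]]
top beaker 0.27 [283.2, 172.6] 222 [[0.575, -0.21, 0.037], [0.612, -0.195, 0.125], [0.653, -0.181, 0.188]]
top stand 0.88 [142.8, 178.6] 4165 [[0.484, 0.108, 0.005], [0.577, 0.188, 0.082], [0.691, 0.272, 0.392]]
top stopper_red 0.58 [228.6, 225.3] 92 [[0.448, -0.052, 0.018], [0.46, -0.038, 0.028], [0.475, -0.024, 0.032]]
top stopper_red 0.27 [142.0, 180.6] 4144 [[0.487, 0.106, 0.004], [0.575, 0.187, 0.082], [0.689, 0.271, 0.392]]
```

Run:
```python
from h import *
from scipy.optimize import least_squares
# tube
A=[]
for c,i in (("scene",0),("top",2)):
    d=np.load(c+"_d.npy"); P,_=pts(c,d,np.load(f"m_{c}_tube_mid_{i}.npy"))
    k=(P[:,2]>0.085)&(P[:,2]<0.2)&(abs(P[:,1]+0.195)<.035)&(P[:,0]<.69); A.append(P[k])
    print(c,k.sum(), P[k].min(0),P[k].max(0))
def res(x,P):
    # axis passes (x0,y0,.13), direction (dx,dy,1)
    u=np.array([x[2],x[3],1]);u/=np.linalg.norm(u)
    v=P-np.array([x[0],x[1],.13]); return np.linalg.norm(v-np.outer(v@u,u),axis=1)-.01
for nm,P in (("scene",A[0]),("top",A[1]),("both",np.vstack(A))):
    m=P.mean(0)
    r=least_squares(res,[m[0],m[1]-0.0,.4,0],args=(P,),loss="soft_l1",f_scale=.002)
    u=np.r_[r.x[2:],1];u/=np.linalg.norm(u)
    t=(P-np.r_[r.x[:2],.13])@u
    print(nm,r.x, "tilt",np.degrees(np.arccos(u[2])),"az",np.degrees(np.arctan2(u[1],u[0])),"tmax",np.percentile(t,[95,99,100]),np.sqrt(np.mean(r.fun**2)))
# stand
for c in ("scene","top"):
    d=np.load(c+"_d.npy"); P,_=pts(c,d,np.load(f"m_{c}_stand_0.npy"))
    for lo,hi in ((.078,.09),(.0,.016),(.252,.295),(.385,.4),(.1,.24)):
        Q=P[(P[:,2]>lo)&(P[:,2]<hi)]
        if len(Q)>5: print(c,lo,hi,len(Q),np.median(Q[:,2]),[np.round(x,4) for x in cv2.minAreaRect((Q[:,:2]*1000).astype(np.float32))])
    np.save(f"standP_{c}.npy",P)
for c in ("scene","top"):
    p=cv2.imread(f"pics/{c}0.png")
    x,y=(195,60) if c=="scene" else (80,120)
    cv2.imwrite(f"pics/{c}_stand.png",cv2.resize(p[y:y+150 if c=="scene" else y+120,x:x+160 if c=="scene" else x+120],None,fx=5 if c!="scene" else 4,fy=5 if c!="scene" else 4,interpolation=cv2.INTER_CUBIC))
```

```text
scene 354 [ 0.5912591  -0.21567873  0.08538711] [ 0.65473894 -0.18616578  0.19295225]
top 216 [ 0.59458175 -0.21418903  0.08505732] [ 0.65565956 -0.18351366  0.1906483 ]
scene [ 0.62173056 -0.19940719  0.43308664 -0.1126774 ] tilt 24.108728225644192 az -14.583494405998369 tmax [0.06115992 0.06287364 0.06445328] 0.0012811976342776467
top [ 0.62416061 -0.1988653   0.43054838 -0.10653622] tilt 23.91888516732227 az -13.898278384334288 tmax [0.05951045 0.06232641 0.06304366] 0.001216155319544955
both [ 0.62257612 -0.19951389  0.43371161 -0.1092575 ] tilt 24.097135900550093 az -14.139344494550214 tmax [0.06057736 0.06260999 0.06410252] 0.001497494280073597
scene 0.078 0.09 548 0.08480058359021331 [array([579.6794, 192.8759]), array([137.3786, 122.007 ]), np.float64(34.5586)]
scene 0.0 0.016 1216 0.011696823213209917 [array([698.6228, 392.3492]), array([701.6448, 209.7342]), np.float64(59.6604)]
scene 0.252 0.295 659 0.2848454769425838 [array([598.7686, 198.9701]), array([149.6979,  73.3791]), np.float64(47.778)]
scene 0.385 0.4 76 0.3923837428073534 [array([555.3914, 174.1069]), array([26.3673, 25.1879]), np.float64(65.8758)]
scene 0.1 0.24 294 0.17335912976942658 [array([631.1835, 224.9232]), array([18.1466, 26.1012]), np.float64(54.1408)]
top 0.078 0.09 826 0.08356679825345015 [array([579.6146, 194.3827]), array([133.2466, 119.9482]), np.float64(34.6199)]
top 0.0 0.016 1538 0.010408009291124287 [array([614.2717, 219.5262]), array([287.8923, 139.2922]), np.float64(33.5335)]
top 0.252 0.295 825 0.28982205316721066 [array([589.7305, 217.5124]), array([154.5546,  79.6198]), np.float64(33.5084)]
top 0.385 0.4 197 0.3915794909727849 [array([557.5712, 179.0047]), array([31.8324, 31.3215]), np.float64(45.4825)]
top 0.1 0.24 17 0.12579235096187769 [array([638.8893, 220.7956]), array([13.1798,  1.9928]), np.float64(8.9333)]
```

View pics/scene_stand.png

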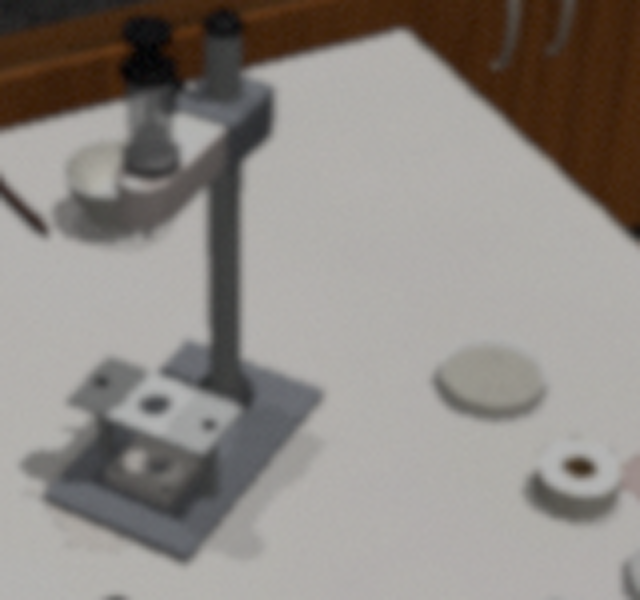

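View pics/top_stand.png

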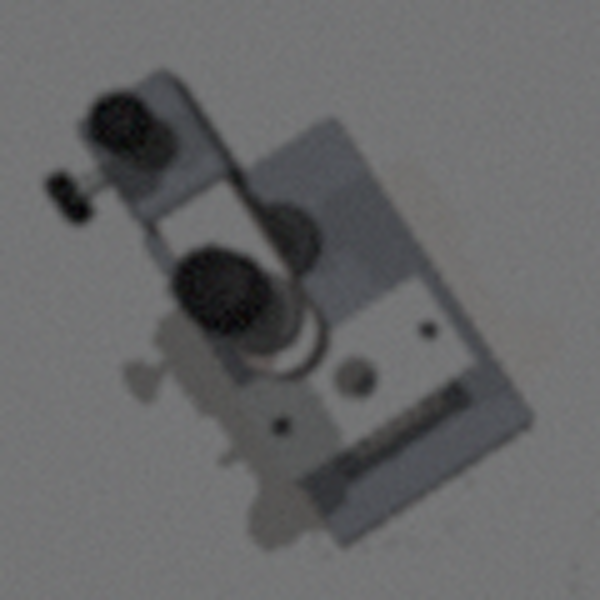

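The hole shows at about (234,161) in the scene view and (151,195) in the top view. Next I'll measure it precisely.

Run:
```python
from h import *
s=ctrl.get_state(); print(np.round(R.from_quat(s["tcp_rot"]).as_matrix(),3))
for c,uv,k,off in (("scene",(155,404),4,(195,60)),("top",(356,377),5,(80,120))):
    g=cv2.cvtColor(cv2.imread(f"pics/{c}0.png"),cv2.COLOR_BGR2GRAY)
    u,v=[(a+.5)/k-.5+o for a,o in zip(uv,off)]
    print(c,u,v); u0,v0=int(u)-7,int(v)-6
    print(g[v0:v0+13,u0:u0+15])
    o,D=ray(c,[u,v]); print((o+D*((.084-o[2])/D[:,2:])))
# column axis, from scene and barrel top
P=np.load("standP_scene.npy");Q=P[(P[:,2]>.11)&(P[:,2]<.23)]
f=lambda x:np.hypot(Q[:,0]-x[0],Q[:,1]-x[1])-.013
from scipy.optimize import least_squares
print("column",least_squares(f,[.64,.235],loss="soft_l1",f_scale=.002).x)
```

```text
[[ 0.906  0.     0.423]
 [-0.423  0.     0.906]
 [ 0.    -1.     0.   ]]
scene 233.375 160.625
[[114 115 115 119 130 152 168 173 167 154 140 127 116 106  97]
 [113 114 121 131 146 162 175 177 176 171 168 161 152 139 121]
 [113 119 129 147 162 172 175 178 177 176 177 176 172 165 153]
 [118 131 146 159 170 170 171 168 170 170 173 176 176 176 170]
 [128 147 161 166 163 158 150 145 145 150 156 167 174 176 178]
 [139 158 168 162 145 130 116 108 107 113 126 150 167 177 177]
 [152 166 167 151 123 100  85  78  79  83 103 134 161 175 178]
 [165 170 167 148 117  91  75  73  76  83 104 137 162 174 173]
 [172 173 171 156 133 108  93  87  91 105 127 152 167 170 167]
 [174 175 174 169 157 141 129 126 128 138 154 166 170 168 164]
 [167 171 174 175 170 168 162 161 162 167 171 170 167 160 160]
 [147 159 167 171 174 176 176 176 176 176 174 168 164 160 161]
 [115 131 143 154 163 170 175 177 179 176 173 166 160 160 159]]
[[0.55086245 0.17360489 0.084     ]]
top 150.8 195.0
[[ 60  51  76 104 113 117 118 116 115 118 115 115 116 115 114]
 [ 51  60  89 108 117 118 113 111 111 112 116 116 115 116 117]
 [ 54  75 100 111 115 108 101  92  96  97 106 114 116 118 115]
 [ 62  91 110 113 107  97  85  79  75  79  89  98 109 117 118]
 [ 87 105 113 107  96  81  74  70  73  69  74  88 103 115 118]
 [102 115 112 105  86  71  71  68  69  64  60  69  94 110 113]
 [112 118 113 100  79  71  71  67  66  54  49  62  90 111 119]
 [115 115 115 102  83  70  71  65  58  47  44  58  93 110 116]
 [112 115 116 105  90  74  71  63  51  47  54  71  98 114 118]
 [103 109 113 111 101  84  78  71  62  58  65  86 108 116 116]
 [ 93 103 115 115 111 100  95  91  86  85  92 106 114 114 114]
 [ 90 100 114 115 115 112 110 107 108 103 112 116 115 116 113]
 [ 91  97 107 112 117 114 115 116 116 114 117 118 115 117 114]]
[[0.54954664 0.17485056 0.084     ]]
column [0.63667661 0.23208953]
```

Emit:
arm_command(steps=[{"hand":1,"travel":[0,-0.1,-0.2],"rotation":[0,0,0]},{"hand":1,"travel":[0,-0.1,-0.2],"rotation":[0,0,0]},{"hand":1,"travel":[0,-0.1,-0.15],"rotation":[0,0,0]}])

```text
time: 1.23
eef_pos: [0.2175, 0.4651, 0.3375]
tcp_rot: [0.695, -0.155, 0.151, -0.685]
contact_force: [1.0, -0.2, 0.6]
opening: 0.998
```

```bash
cat > st.py <<'E'
from h import *
import json,sys
s=ctrl.get_state()
r=dict(t=s["time"],q=s["qpos"].tolist(),p=s["eef_pos"].tolist(),o=s["tcp_rot"].tolist())
open("log.jsonl","a").write(json.dumps(r)+"\n")
print("t",round(s["time"],2),"q",np.round(s["qpos"],3),"p",np.round(s["eef_pos"],4),"F",np.round(s["contact_force"],1),"op",round(s["opening"],3))
print(np.round(R.from_quat(s["tcp_rot"]).as_matrix(),3))
E
python3 st.py
```

```text
t 1.23 q [ 9.360e-01 -1.220e-01  1.864e+00 -1.000e-03  1.414e+00 -1.980e-01] p [0.2175 0.4651 0.3375] F [ 1.  -0.2  0.6] op 0.998
[[ 0.906 -0.008  0.423]
 [-0.423 -0.012  0.906]
 [-0.002 -1.    -0.015]]
```

```bash
cat > plan.py <<'E'
from h import *
import json
def Rt(az,p):  # tool orientation: y points at azimuth az, p below horizontal; x up-ish; z horizontal
    az,p=np.radians([az,p]); y=np.array([np.cos(p)*np.cos(az),np.cos(p)*np.sin(az),-np.sin(p)])
    x=np.array([np.sin(p)*np.cos(az),np.sin(p)*np.sin(az),np.cos(p)])
    return R.from_matrix(np.c_[x,y,np.cross(x,y)])
def rows(pos,rot,hand=1,vmax=.055,wmax=9.5,nd=3,start=None,n=None):
    s=ctrl.get_state()
    p0,r0=(np.array(s["eef_pos"]),R.from_quat(s["tcp_rot"])) if start is None else start
    rv=(r0.inv()*rot).as_rotvec()
    dp=np.asarray(pos)-p0
    n=n or int(max(1,np.ceil(np.linalg.norm(dp)/vmax),np.ceil(np.degrees(np.linalg.norm(rv))/wmax)))
    out=[]
    for i in range(n):
        ri=r0*R.from_rotvec(rv*i/n)
        out.append(dict(hand=hand,travel=[round(float(a),nd) for a in ri.inv().apply(dp/n)/.3],rotation=[round(float(a),nd) for a in np.degrees(rv/n)/30]))
    print(n); print(json.dumps(out)); return (np.asarray(pos),rot)
E
python3 - <<'E'
from plan import *
a=rows([.39,.22,.33],Rt(20,85))
rows([.46,.10,.25],Rt(34,62),start=a)
E
```

```text
6
[{"hand": 1, "travel": [0.144, 0.005, -0.083], "rotation": [0.015, -0.25, -0.029]}, {"hand": 1, "travel": [0.132, 0.006, -0.101], "rotation": [0.015, -0.25, -0.029]}, {"hand": 1, "travel": [0.118, 0.007, -0.117], "rotation": [0.015, -0.25, -0.029]}, {"hand": 1, "travel": [0.101, 0.008, -0.132], "rotation": [0.015, -0.25, -0.029]}, {"hand": 1, "travel": [0.083, 0.008, -0.144], "rotation": [0.015, -0.25, -0.029]}, {"hand": 1, "travel": [0.064, 0.008, -0.154], "rotation": [0.015, -0.25, -0.029]}]
3
[{"hand": 1, "travel": [0.02, 0.091, -0.152], "rotation": [0.044, -0.15, -0.254]}, {"hand": 1, "travel": [-0.004, 0.088, -0.155], "rotation": [0.044, -0.15, -0.254]}, {"hand": 1, "travel": [-0.028, 0.083, -0.155], "rotation": [0.044, -0.15, -0.254]}]
```

Emit:
arm_command(steps=[{"hand":1,"travel":[0.144,0.005,-0.083],"rotation":[0.015,-0.25,-0.03]},{"hand":1,"travel":[0.13,0.006,-0.1],"rotation":[0.015,-0.25,-0.03]},{"hand":1,"travel":[0.118,0.007,-0.117],"rotation":[0.015,-0.25,-0.03]},{"hand":1,"travel":[0.1,0.008,-0.13],"rotation":[0.015,-0.25,-0.03]},{"hand":1,"travel":[0.083,0.008,-0.144],"rotation":[0.015,-0.25,-0.03]},{"hand":1,"travel":[0.064,0.008,-0.154],"rotation":[0.015,-0.25,-0.03]}])

```text
time: 1.98
eef_pos: [0.3941, 0.2175, 0.3375]
tcp_rot: [-0.685, -0.172, 0.097, 0.701]
contact_force: [0.1, 0.5, -0.4]
opening: 0.996
```

```bash
python3 st.py
python3 - <<'E'
from plan import *
rows([.46,.10,.25],Rt(34,62))
E
```

```text
t 1.98 q [ 0.272 -0.347  2.051  0.014  1.331 -1.685] p [0.3941 0.2175 0.3375] F [ 0.1  0.5 -0.4] op 0.996
[[ 0.922  0.099 -0.374]
 [ 0.372  0.041  0.927]
 [ 0.108 -0.994  0.001]]
3
[{"hand": 1, "travel": [0.009, 0.098, -0.149], "rotation": [0.039, -0.129, -0.241]}, {"hand": 1, "travel": [-0.014, 0.095, -0.15], "rotation": [0.039, -0.129, -0.241]}, {"hand": 1, "travel": [-0.036, 0.089, -0.151], "rotation": [0.039, -0.129, -0.241]}]
```

Emit:
arm_command(steps=[{"hand":1,"travel":[0.01,0.1,-0.15],"rotation":[0.04,-0.13,-0.24]},{"hand":1,"travel":[-0.014,0.095,-0.15],"rotation":[0.04,-0.13,-0.24]},{"hand":1,"travel":[-0.036,0.09,-0.15],"rotation":[0.04,-0.13,-0.24]}])

```text
time: 2.35
eef_pos: [0.4599, 0.1076, 0.2593]
tcp_rot: [-0.609, -0.358, 0.041, 0.707]
contact_force: [-0.1, 0.3, -0.1]
opening: 1.0
```

```bash
python3 st.py
python3 - <<'E'
from plan import *
p,d=ctrl.read_camera("wrist"); cv2.imwrite("pics/w1.png",p); np.save("w1.npy",d)
# kin fit
from scipy.optimize import least_squares
L=[json.loads(l) for l in open("log.jsonl")]
L.append(dict(q=[9.84008625e-01,2.87189981e-01,1.57821506,-6.9e-6,1.27859932,-.150042205],p=[0.28517661,0.61112258,0.2549103],o=[0.69110984,-0.15349263,0.15288284,-0.68951725]))
def fk(k,q):
    # k: a1,d(lat),h,L1,L2,L3,e(elbow offset)
    a1,dl,h,L1,L2,L3,e=k
    Rz=lambda a:R.from_euler("z",a);Ry=lambda a:R.from_euler("y",a)
    r=Rz(q[0]); p=r.apply([a1,dl,h]); r=r*Ry(q[1]); p=p+r.apply([0,0,L1]); r=r*Ry(q[2]); p=p+r.apply([e,0,L2]); r=r*Rz(q[3])*Ry(q[4]); p=p+r.apply([0,0,L3]); r=r*Rz(q[5])
    return p,r
f=lambda k:np.r_[np.concatenate([fk(k,l["q"])[0]-l["p"] for l in L]),(np.array(k)-[0,.1,.3,.4,.4,.25,0])*1e-3]
s=least_squares(f,[0,.1,.3,.4,.4,.25,0]);print(np.round(s.x,4),np.abs(s.fun[:-7]).max())
for l in L: print(np.round((fk(s.x,l["q"])[1].inv()*R.from_quat(l["o"])).as_matrix(),2).tolist())
E
```

```text
t 2.35 q [-0.136 -0.409  2.278  0.384  0.945 -2.47 ] p [0.4599 0.1076 0.2593] F [-0.1  0.3 -0.1] op 1.0
[[ 0.741  0.378 -0.555]
 [ 0.494  0.255  0.832]
 [ 0.455 -0.89   0.002]]
[0.     0.1009 0.2403 0.443  0.5725 0.2243 0.0206] 6.749917496051694e-07
[[0.0, 0.0, -1.0], [-1.0, 0.0, -0.0], [0.0, 1.0, 0.0]]
[[-0.0, -0.0, -1.0], [-1.0, 0.0, 0.0], [0.0, 1.0, -0.0]]
[[-0.0, -0.0, -1.0], [-1.0, -0.0, 0.0], [-0.0, 1.0, -0.0]]
[[-0.0, 0.0, -1.0], [-1.0, -0.0, 0.0], [-0.0, 1.0, 0.0]]
```

View pics/w1.png

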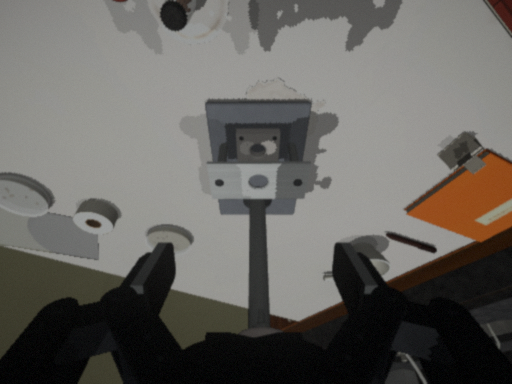

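The wrist view shows the guide hole at (258,181), the plate bolts at (219,183) and (298,183), and the seat hole at (257,149).

```bash
cat >> plan.py <<'E'
K=[0,.1009,.2403,.443,.5725,.2243,.0206]
TF=R.from_matrix([[0,0,-1],[-1,0,0],[0,1,0]])
LO=np.array([-2.77,-.9,.21,-1.53,.24,-2.84]);HI=np.array([2.77,2.22,2.48,4.67,2.81,2.84])
def fk(q,k=K):
    a1,dl,h,L1,L2,L3,e=k
    Rz=lambda a:R.from_euler("z",a);Ry=lambda a:R.from_euler("y",a)
    r=Rz(q[0]); p=r.apply([a1,dl,h]); r=r*Ry(q[1]); p=p+r.apply([0,0,L1]); r=r*Ry(q[2]); p=p+r.apply([e,0,L2]); r=r*Rz(q[3])*Ry(q[4]); p=p+r.apply([0,0,L3]); r=r*Rz(q[5])
    return p,r*TF
def ik(pos,rot,q0):
    from scipy.optimize import least_squares
    def f(q):
        p,r=fk(q); return np.r_[(p-pos)*5,(r.inv()*rot).as_rotvec()]
    s=least_squares(f,np.clip(q0,LO+1e-3,HI-1e-3),bounds=(LO,HI)); return s.x,np.abs(s.fun).max()
E
python3 - <<'E'
from plan import *
s=ctrl.get_state()
# hole by threshold in wrist image
p=cv2.imread("pics/w1.png"); g=cv2.cvtColor(p,cv2.COLOR_BGR2GRAY).astype(float)
print(g[172:192,244:274:1].astype(int))
w=np.clip(150-g[170:192,244:273],0,None)
E
```

```text
[[157 157 155 155 154 155 154 154 153 154 154 154 152 155 154 154 152 155
  152 152 151 152 150 151 153 151 151 150 151 151]
 [157 156 155 156 156 155 156 153 154 156 152 153 149 147 148 147 146 149
  153 154 152 153 152 153 151 150 151 154 151 150]
 [155 156 155 156 157 155 153 154 153 150 145 136 130 126 127 126 127 135
  140 146 149 150 153 151 154 150 152 152 151 152]
 [156 155 152 154 153 153 152 149 140 125 114 108 102 104 101 101 100 105
  113 120 132 142 145 148 151 152 148 150 152 151]
 [157 156 157 155 155 151 142 125 113 101  95  92  90  88  90  90  90  90
   91  95 106 122 135 147 151 151 152 151 151 152]
 [158 157 154 155 151 142 118 100  95  94  88  90  90  88  90  88  88  89
   85  92  93  99 115 133 143 149 153 148 151 150]
 [157 155 156 154 147 119 100  92  90  92  89  88  89  87  87  87  89  89
   90  89  88  90  96 116 139 148 153 153 152 153]
 [159 155 158 152 140 109  92  90  89  89  90  86  87  87  88  88  90  91
   89  92  90  89  93 108 134 150 153 155 151 153]
 [155 159 156 150 126 100  90  86  90  89  89  88  89  88  89  90  90  89
   91  89  91  91  87 103 
[... 700 characters left out ...]
 70  67  66  71  78  77
   82  87  98 120 132 143 151 153 155 154 155 154]
 [158 157 158 156 154 151 143 128 113 106  95  86  85  83  83  85  87  92
  106 117 116 135 145 151 154 153 156 156 155 155]
 [157 158 157 158 159 156 156 147 139 130 116 112 124 123 121 123 120 116
  127 136 141 147 154 153 155 155 156 152 153 155]
 [159 156 157 154 155 156 156 156 153 149 141 142 142 144 144 144 145 141
  143 149 150 153 154 153 152 156 153 154 152 153]
 [158 156 153 148 152 155 158 160 157 158 154 155 153 153 152 154 156 154
  154 157 155 155 157 156 156 153 153 152 156 153]
 [158 158 156 152 158 156 158 158 158 159 157 157 156 156 156 156 157 156
  157 157 156 158 155 156 156 155 156 156 154 156]]
```

```bash
cat >> plan.py <<'E'
def fitcirc(c,g,xy,z,r,thr,E=None,half=25):
    from scipy.optimize import minimize
    a=np.linspace(0,2*np.pi,48,endpoint=False)
    uv=proj(c,[[*xy,z]],E)[0].astype(int); u0,v0=uv-half
    S=8; sub=g[v0:v0+2*half,u0:u0+2*half].astype(np.float32)
    def model(x):
        C=np.c_[x[0]+r*np.cos(a),x[1]+r*np.sin(a),np.full(48,z)]
        q=proj(c,C,E)-[u0,v0]; m=np.zeros((2*half*S,2*half*S),np.uint8)
        cv2.fillPoly(m,[np.round((q+.5)*S-.5).astype(np.int32)],1)
        m=cv2.GaussianBlur(m.astype(np.float32),(0,0),S*.9); return cv2.resize(m,(2*half,2*half),interpolation=cv2.INTER_AREA)
    dark=np.clip((thr[1]-sub)/(thr[1]-thr[0]),0,1)
    wm=cv2.dilate((model(xy)>.3).astype(np.uint8),np.ones((7,7)))>0
    f=lambda x:float((((model(x)-dark)**2)[wm]).sum())
    s=minimize(f,xy,method="Nelder-Mead",options=dict(initial_simplex=[xy,[xy[0]+.003,xy[1]],[xy[0],xy[1]+.003]],xatol=1e-4,fatol=1e-3)); return s.x,s.fun
E
python3 - <<'E'
from plan import *
for c,f,thr in (("wrist","w1",(89,152)),("scene","scene0",(85,172)),("top","top0",(68,115))):
    g=cv2.cvtColor(cv2.imread(f"pics/{f}.png"),cv2.COLOR_BGR2GRAY)
    print(c,fitcirc(c,g,[.55,.174],.084,.01175,thr,half=20 if c=="wrist" else 10))
# bolt holes / yaw in wrist
o,D=ray("wrist",[[219,183],[298,183]]);P=o+D*((.084-o[2])/D[:,2:]);print(P, np.degrees(np.arctan2(*(P[1]-P[0])[[1,0]]))-90)
# feasibility
H=np.array([.5505,.1740]);q0=ctrl.get_state()["qpos"]
u=lambda az:np.array([np.cos(np.radians(az)),np.sin(np.radians(az)),0])
t=.12;a=35
for az in (34,25,15):
  q=q0
  for lean,bz,bx in ((14,.12,-.01),(14,.084,0),(14,.03,.014),(0,.03,0),(0,.011,0)):
    up=np.array([0,0,1])*np.cos(np.radians(lean))-u(az)*np.sin(np.radians(lean))
    b=np.r_[H,bz]+u(az)*bx; g=b+up*t; rot=Rt(az,a-lean); tcp=g-.006*rot.as_matrix()[:,1]
    q,e=ik(tcp,rot,q); print(az,lean,bz,np.round(q,2),round(e,4))
B=np.array([.6226,-.1995,.13]);d=np.array([.4337,-.1093,1]);d/=np.linalg.norm(d)
for tilt in (59,):
  rot=Rt(-14.1,tilt); g=B+d*((.115-.13)/d[2]); q,e=ik(g-.006*rot.as_matrix()[:,1],rot,[-.4,0.3,1.8,0,.8,-1.6]);print(g,np.round(q,2),e)
E
```

```text
wrist (array([0.54189689, 0.16744575]), np.float64(1.14686119556427))
scene (array([0.55016406, 0.17320312]), np.float64(3.3393001556396484))
top (array([0.54873795, 0.17469084]), np.float64(3.970547676086426))
[[0.56958507 0.12985566 0.084     ]
 [0.51714904 0.20900982 0.084     ]] 33.522659116765524
34 14 0.12 [-0.06 -0.4   2.41  1.04  0.48 -2.84] 0.2578
34 14 0.084 [-0.02 -0.31  2.39  1.03  0.41 -2.84] 0.3087
34 14 0.03 [ 0.02 -0.17  2.36  1.02  0.32 -2.84] 0.3866
34 0 0.03 [ 0.01 -0.09  2.29  0.95  0.4  -2.84] 0.1996
34 0 0.011 [ 0.02 -0.06  2.29  0.94  0.37 -2.84] 0.2229
25 14 0.12 [-0.01 -0.42  2.44  1.11  0.32 -2.84] 0.2063
25 14 0.084 [ 0.03 -0.32  2.42  1.11  0.26 -2.84] 0.2611
25 14 0.03 [ 0.04 -0.18  2.38  1.1   0.24 -2.84] 0.3535
25 0 0.03 [ 0.05 -0.1   2.32  1.05  0.26 -2.84] 0.149
25 0 0.011 [ 0.05 -0.06  2.32  1.05  0.24 -2.84] 0.1742
15 14 0.12 [ 0.02 -0.43  2.46  1.18  0.24 -2.84] 0.1759
15 14 0.084 [ 0.02 -0.34  2.44  1.18  0.24 -2.84] 0.2425
15 14 0.03 [ 0.03 -0.19  2.39  1.17  0.24 -2.84] 0.3402
15 0 0.03 [ 0.04 -0.11  2.34  1.14  0.24 -2.84] 0.1282
15 0 0.011 [ 0.04 -0.07  2.33  1.14  0.24 -2.84] 0.1584
[ 0.6160945 -0.1978605  0.115    ] [-0.52  0.17  2.05  0.35  0.42 -2.13] 4.3298697960381105e-14
```

Run:
```python
from plan import *
H=np.array([.5505,.1740])
u=lambda az:np.array([np.cos(np.radians(az)),np.sin(np.radians(az)),0])
t=.12
for roll in (1,-1):
 for a in (20,35):
  for az in (-50,-40,-30,-20,-10,0,34,60,80,100):
   best=None
   for q40 in (-1.2,0,1.2):
    q=np.array([.1,-.2,2.2,q40,.6,-1 if roll>0 else .5]);E=0;m=9;qs=[]
    for lean,bz,bx in ((14,.13,-.01),(14,.084,0),(14,.03,.014),(0,.03,0),(0,.011,0)):
     up=np.array([0,0,1])*np.cos(np.radians(lean))-u(az)*np.sin(np.radians(lean))
     b=np.r_[H,bz]+u(az)*bx; g=b+up*t; rot=Rt(az,a-lean)
     if roll<0: rot=rot*R.from_rotvec([0,np.pi,0])
     tcp=g-.006*rot.as_matrix()[:,1]
     q,e=ik(tcp,rot,q);E=max(E,e);m=min(m,(q-LO).min(),(HI-q).min());qs.append(q)
    if best is None or E<best[0]: best=(E,m,qs)
   if best[0]<.01: print(roll,a,az,round(best[0],4),"margin",round(best[1],3),np.round(best[2][0],2),np.round(best[2][-1],2))
```

```text
1 35 -50 0.0 margin 0.1 [ 0.57  0.16  2.03 -1.33  1.26  0.56] [ 0.45  0.27  2.05 -1.23  1.    0.57]
-1 20 -20 0.0 margin 0.117 [ 0.47 -0.02  2.36  4.21  0.98 -2.26] [ 0.38  0.18  2.3   4.21  0.8  -2.18]
-1 20 -10 0.0 margin 0.028 [ 0.37 -0.12  2.45  3.94  0.81 -2.12] [ 0.3   0.13  2.37  3.9   0.68 -2.02]
-1 20 60 0.0 margin 0.165 [-0.38  0.02  2.31  1.59  1.4  -0.76] [-0.26  0.21  2.26  1.55  1.14 -0.86]
-1 20 80 0.0 margin 0.379 [-0.38  0.21  2.1   1.36  1.65 -0.76] [-0.27  0.34  2.09  1.27  1.37 -0.85]
-1 20 100 0.0 margin 0.568 [-0.32  0.39  1.87  1.16  1.87 -0.78] [-0.24  0.46  1.91  1.04  1.59 -0.88]
-1 35 34 0.0 margin 0.004 [-0.21 -0.32  2.48  1.66  0.74 -0.47] [-0.08 -0.01  2.36  1.66  0.54 -0.54]
-1 35 60 0.0 margin 0.19 [-0.35 -0.08  2.28  1.36  1.22 -0.56] [-0.2   0.12  2.23  1.29  0.94 -0.58]
-1 35 80 0.0 margin 0.382 [-0.35  0.11  2.08  1.17  1.49 -0.64] [-0.22  0.24  2.09  1.08  1.2  -0.67]
-1 35 100 0.0 margin 0.553 [-0.3   0.29  1.87  1.    1.72 -0.72] [-0.19  0.36  1.93  0.88  1.42 -0.78]
```

Run:
```python
from plan import *
s=ctrl.get_state(); p,d=ctrl.read_camera("wrist"); cv2.imwrite("pics/w2.png",p)
q2=ctrl.get_state()
print(np.round(s["eef_pos"],4),np.round(q2["eef_pos"],4),np.round(s["dq"],3))
M=np.eye(4); M[:3,:3]=R.from_quat(s["tcp_rot"]).as_matrix(); M[:3,3]=s["eef_pos"]
E=M@np.array(ctrl.camera_params("wrist")["tool_from_camera"])
g=cv2.cvtColor(p,cv2.COLOR_BGR2GRAY); print(fitcirc("wrist",g,[.55,.174],.084,.01175,(89,152),E=E,half=20))
json.dump(dict(p=s["eef_pos"].tolist(),o=s["tcp_rot"].tolist()),open("w2.json","w"))
fl=R.from_rotvec([0,np.pi,0]);H=np.array([.5495,.1735,0])
u=lambda az:np.array([np.cos(np.radians(az)),np.sin(np.radians(az)),0])
for az in (34,60,80,100):
  for p,bk,z in ((30,.11,.16),(30,.11,.2),(45,.1,.2)):
    for q40 in (0,1.3):
      q,e=ik(H+[0,0,z]-u(az)*bk,Rt(az,p)*fl,[-.2,0,2.2,q40,1,-.6]); 
      if e<.01: print(az,p,bk,z,np.round(q,2));break
B=np.array([.6226,-.1995,.13]);d=np.array([.4337,-.1093,1]);d/=np.linalg.norm(d)
for a in (20,25,35):
  for az in (-14,10,30):
    rot=Rt(az,24+a)*fl; g=B+d*((.115-.13)/d[2]); q,e=ik(g-.006*rot.as_matrix()[:,1],rot,[-.4,0.3,1.8,0.5,.8,.6]);print(a,az,np.round(q,2),round(e,3))
```

```text
[0.4592 0.1041 0.2543] [0.4583 0.1057 0.2554] [ 0.106 -0.003 -0.015 -0.174  0.158  0.449]
(array([0.54731488, 0.17450346]), np.float64(4.164143085479736))
34 45 0.1 0.2 [-0.22 -0.4   2.47  0.92  0.7   0.15]
60 30 0.11 0.16 [-0.47 -0.01  2.34  1.21  1.18 -0.68]
60 30 0.11 0.2 [-0.47 -0.1   2.33  1.17  1.22 -0.58]
60 45 0.1 0.2 [-0.36 -0.15  2.27  0.91  1.08 -0.32]
80 30 0.11 0.16 [-0.45  0.21  2.1   1.01  1.41 -0.77]
80 30 0.11 0.2 [-0.45  0.14  2.09  1.    1.45 -0.7 ]
80 45 0.1 0.2 [-0.36  0.06  2.07  0.81  1.3  -0.53]
100 30 0.11 0.16 [-0.37  0.4   1.84  0.83  1.61 -0.84]
100 30 0.11 0.2 [-0.37  0.34  1.84  0.84  1.65 -0.79]
100 45 0.1 0.2 [-0.3   0.25  1.86  0.68  1.49 -0.7 ]
20 -14 [-0.55  0.15  2.17  1.36  0.24 -0.01] 0.015
20 10 [-0.66  0.2   2.11  1.23  0.6  -0.25] 0.0
20 30 [-0.72  0.28  2.01  1.07  0.89 -0.4 ] 0.0
25 -14 [-0.54  0.15  2.13  0.86  0.25  0.5 ] 0.0
25 10 [-0.64  0.19  2.08  1.03  0.59 -0.06] 0.0
25 30 [-0.7   0.27  1.99  0.95  0.86 -0.29] 0.0
35 -14 [-0.52  0.17  2.05  0.35  0.42  1.01] 0.0
35 10 [-0.6   0.21  2.01  0.66  0.63  0.31] 0.0
35 30 [-0.64  0.26  1.94  0.69  0.83 -0.04] 0.0
```

Emit:
arm_command(steps=[{"hand":1,"travel":[0,0,0],"rotation":[0,0,0]},{"hand":1,"travel":[0,0,0],"rotation":[0,0,0]},{"hand":1,"travel":[0,0,0],"rotation":[0,0,0]}])

```text
time: 2.82
eef_pos: [0.4589, 0.1073, 0.258]
tcp_rot: [-0.61, -0.353, 0.042, 0.708]
contact_force: [-0.1, -0.5, -0.4]
opening: 0.996
```

```bash
cat > shot.py <<'E'
from plan import *
import sys
n=sys.argv[1]
s=ctrl.get_state(); p,d=ctrl.read_camera("wrist"); s2=ctrl.get_state()
cv2.imwrite(f"pics/{n}.png",p); np.save(n+".npy",d)
json.dump(dict(p=s["eef_pos"].tolist(),o=s["tcp_rot"].tolist()),open(n+".json","w"))
print("drift",np.round((s2["eef_pos"]-s["eef_pos"])*1000,2),"p",np.round(s["eef_pos"],4),"q",np.round(s["qpos"],2),"t",s["time"])
def Ew(n):
    j=json.load(open(n+".json"));M=np.eye(4);M[:3,:3]=R.from_quat(j["o"]).as_matrix();M[:3,3]=j["p"]
    return M@np.array(ctrl.camera_params("wrist")["tool_from_camera"])
if len(sys.argv)>2:
    g=cv2.cvtColor(p,cv2.COLOR_BGR2GRAY); E=Ew(n)
    uv=proj("wrist",[[.5495,.174,.084]],E)[0]; print("hole px",uv)
    c=g[int(uv[1])-20:int(uv[1])+20,int(uv[0])-20:int(uv[0])+20]
    if c.size==1600:
        lo,hi=np.percentile(c,8),np.percentile(c,75); print(lo,hi); print(fitcirc("wrist",g,[.5495,.174],.084,.01175,(lo,hi),E=E,half=20))
E
python3 shot.py w3 1
python3 - <<'E'
from plan import *
fl=R.from_rotvec([0,np.pi,0])
st=rows([.46,.03,.28],Rt(34,62),nd=2)
r0=st[1]
mid=Rt(50,60)*R.from_rotvec([0,np.pi/2,0])
st=rows([.46,.03,.28],mid,start=st,nd=2)
st=rows([.53,.07,.20],Rt(80,45)*fl,start=st,nd=2)
E
```

```text
drift [0.03 0.03 0.02] p [0.4589 0.1073 0.258 ] q [-0.14 -0.41  2.28  0.38  0.95 -2.46] t 2.825
hole px [256.25025587 184.78555006]
81.0 153.0
(array([0.54728887, 0.17458585]), np.float64(2.492207196327843))
2
[{"hand": 1, "travel": [-0.05, -0.06, -0.11], "rotation": [-0.0, -0.01, -0.02]}, {"hand": 1, "travel": [-0.05, -0.06, -0.11], "rotation": [-0.0, -0.01, -0.02]}]
9
[{"hand": 1, "travel": [0.0, 0.0, 0.0], "rotation": [0.03, 0.28, 0.02]}, {"hand": 1, "travel": [0.0, 0.0, 0.0], "rotation": [0.03, 0.28, 0.02]}, {"hand": 1, "travel": [0.0, 0.0, 0.0], "rotation": [0.03, 0.28, 0.02]}, {"hand": 1, "travel": [0.0, 0.0, 0.0], "rotation": [0.03, 0.28, 0.02]}, {"hand": 1, "travel": [0.0, 0.0, 0.0], "rotation": [0.03, 0.28, 0.02]}, {"hand": 1, "travel": [0.0, 0.0, 0.0], "rotation": [0.03, 0.28, 0.02]}, {"hand": 1, "travel": [0.0, 0.0, 0.0], "rotation": [0.03, 0.28, 0.02]}, {"hand": 1, "travel": [0.0, 0.0, 0.0], "rotation": [0.03, 0.28, 0.02]}, {"hand": 1, "travel": [0.0, 0.0, 0.0], "rotation": [0.03, 0.28, 0.02]}]
8
[{"hand": 1, "travel": [0.01, 0.04, 0.01], "rotation": [-0.01, 0.27, 0.1]}, {"hand": 1, "travel": [0.01, 0.04, 0.01], "rotation": [-0.01, 0.27, 0.1]}, {"hand": 1, "travel": [0.01, 0.04, 0.01], "rotation": [-0.01, 0.27, 0.1]}, {"hand": 1, "travel": [0.01, 0.04, 0.02], "rotation": [-0.01, 0.27, 0.1]}, {"hand": 1, "travel": [0.01, 0.04, 0.02], "rotation": [-0.01, 0.27, 0.1]}, {"hand": 1, "travel": [0.01, 0.04, 0.02], "rotation": [-0.01, 0.27, 0.1]}, {"hand": 1, "travel": [0.01, 0.04, 0.02], "rotation": [-0.01, 0.27, 0.1]}, {"hand": 1, "travel": [0.01, 0.04, 0.02], "rotation": [-0.01, 0.27, 0.1]}]
```

Emit:
arm_command(steps=[{"hand":1,"travel":[-0.05,-0.06,-0.11],"rotation":[0,0,-0.02]},{"hand":1,"travel":[-0.05,-0.06,-0.11],"rotation":[0,0,-0.02]},{"hand":1,"travel":[0,0,0],"rotation":[0.03,0.3,0.02]},{"hand":1,"travel":[0,0,0],"rotation":[0.03,0.3,0.02]},{"hand":1,"travel":[0,0,0],"rotation":[0.03,0.3,0.02]},{"hand":1,"travel":[0,0,0],"rotation":[0.03,0.3,0.02]},{"hand":1,"travel":[0,0,0],"rotation":[0.03,0.3,0.02]},{"hand":1,"travel":[0,0,0],"rotation":[0.03,0.3,0.02]},{"hand":1,"travel":[0,0,0],"rotation":[0.03,0.3,0.02]},{"hand":1,"travel":[0,0,0],"rotation":[0.03,0.3,0.02]},{"hand":1,"travel":[0,0,0],"rotation":[0.03,0.3,0.02]}])

```text
time: 4.25
eef_pos: [0.4617, 0.0346, 0.2842]
tcp_rot: [-0.444, 0.225, -0.318, 0.807]
contact_force: [-0.4, -0.0, -0.7]
opening: 0.998
```

```bash
python3 st.py
python3 - <<'E'
from plan import *
fl=R.from_rotvec([0,np.pi,0])
st=rows([.53,.07,.20],Rt(80,45)*fl,nd=2)
E
```

```text
t 4.25 q [-0.4   -0.377  2.222  0.557  1.203 -1.331] p [0.4617 0.0346 0.2842] F [-0.4 -0.  -0.7] op 0.998
[[ 0.696  0.313  0.646]
 [-0.713  0.403  0.573]
 [-0.081 -0.86   0.504]]
7
[{"hand": 1, "travel": [0.01, 0.05, 0.01], "rotation": [-0.02, 0.28, 0.11]}, {"hand": 1, "travel": [0.02, 0.05, 0.01], "rotation": [-0.02, 0.28, 0.11]}, {"hand": 1, "travel": [0.02, 0.05, 0.02], "rotation": [-0.02, 0.28, 0.11]}, {"hand": 1, "travel": [0.02, 0.05, 0.02], "rotation": [-0.02, 0.28, 0.11]}, {"hand": 1, "travel": [0.02, 0.05, 0.02], "rotation": [-0.02, 0.28, 0.11]}, {"hand": 1, "travel": [0.02, 0.05, 0.02], "rotation": [-0.02, 0.28, 0.11]}, {"hand": 1, "travel": [0.01, 0.05, 0.03], "rotation": [-0.02, 0.28, 0.11]}]
```

Emit:
arm_command(steps=[{"hand":1,"travel":[0.01,0.05,0.01],"rotation":[-0.02,0.28,0.11]},{"hand":1,"travel":[0.02,0.05,0.01],"rotation":[-0.02,0.28,0.11]},{"hand":1,"travel":[0.02,0.05,0.02],"rotation":[-0.02,0.28,0.11]},{"hand":1,"travel":[0.02,0.05,0.02],"rotation":[-0.02,0.28,0.11]},{"hand":1,"travel":[0.02,0.05,0.02],"rotation":[-0.02,0.28,0.11]},{"hand":1,"travel":[0.02,0.05,0.02],"rotation":[-0.02,0.28,0.11]},{"hand":1,"travel":[0.01,0.05,0.03],"rotation":[-0.02,0.28,0.11]},{"hand":1,"travel":[0,0,0],"rotation":[0,0,0]},{"hand":1,"travel":[0,0,0],"rotation":[0,0,0]},{"hand":1,"travel":[0,0,0],"rotation":[0,0,0]}])

```text
time: 5.5
eef_pos: [0.5368, 0.0761, 0.1992]
tcp_rot: [-0.205, 0.686, -0.322, 0.619]
contact_force: [-1.4, -0.2, -0.4]
opening: 0.999
```

```bash
python3 shot.py w4 1
```

```text
drift [ 0.09 -0.03  0.17] p [0.5368 0.0761 0.1992] q [-0.36  0.08  2.06  0.82  1.31 -0.51] t 5.5
hole px [251.07370948 194.68499018]
77.0 148.0
(array([0.54785335, 0.17453166]), np.float64(36.670969017145765))
```

View pics/w4.png

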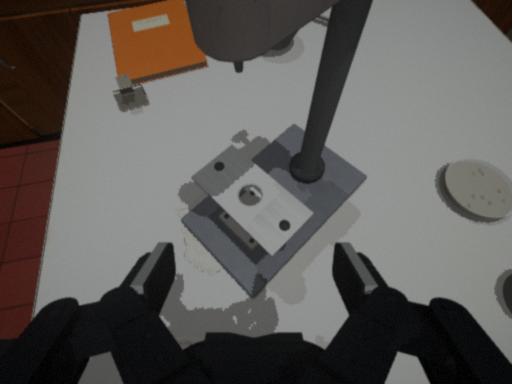

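The wrist view now shows the hole at (250,195), the nozzle at (239,66), and the column foot at (307,166).

Run:
```python
import sys; sys.argv=["x","w4x"]
from plan import *
def Ew(n):
    j=json.load(open(n+".json"));M=np.eye(4);M[:3,:3]=R.from_quat(j["o"]).as_matrix();M[:3,3]=j["p"]
    return M@np.array(ctrl.camera_params("wrist")["tool_from_camera"])
a=np.linspace(0,2*np.pi,200)
ims=[]
for n in("w3","w4"):
  p=cv2.imread(f"pics/{n}.png");E=Ew(n);S=14
  uv=proj("wrist",[[.5475,.1745,.084]],E)[0].astype(int)
  h=20; c=cv2.resize(p[uv[1]-h:uv[1]+h,uv[0]-h:uv[0]+h],None,fx=10,fy=10,interpolation=cv2.INTER_CUBIC)
  for xy,col in(((.5475,.1745),(0,255,0)),((.5495,.174),(0,0,255))):
    q=(proj("wrist",np.c_[xy[0]+.01175*np.cos(a),xy[1]+.01175*np.sin(a),np.full(200,.084)],E)-uv+h+.5)*10-.5
    cv2.polylines(c,[np.round(q).astype(np.int32)],True,col,1)
  ims.append(c)
cv2.imwrite("pics/z4.png",np.hstack(ims))
```

```text
(no output)
```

View pics/z4.png

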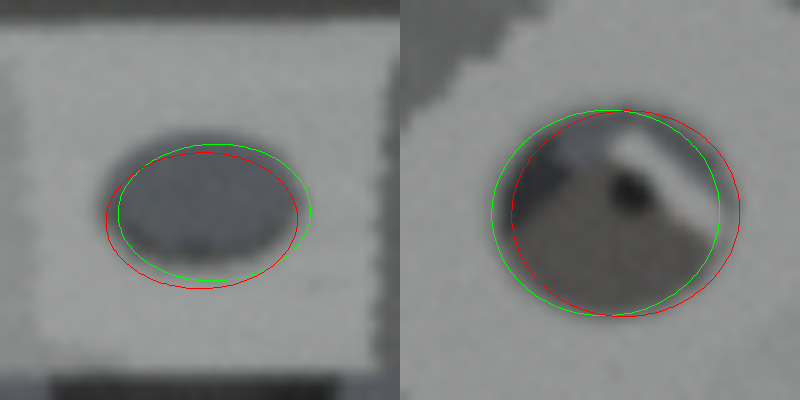

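```bash
cat > joint.py <<'E'
from plan import *
from scipy.optimize import least_squares
def load(n):
    j=json.load(open(n+".json"));M=np.eye(4);M[:3,:3]=R.from_quat(j["o"]).as_matrix();M[:3,3]=j["p"];return M
C=np.array(ctrl.camera_params("wrist")["tool_from_camera"])
def cen(g,uv,h=6,floor=None):
    u,v=np.round(uv).astype(int); c=g[v-h:v+h+1,u-h:u+h+1].astype(float); w=np.clip(np.percentile(c,60)-25-c,0,None)
    yy,xx=np.mgrid[-h:h+1,-h:h+1]; return np.array([u+(w*xx).sum()/w.sum(),v+(w*yy).sum()/w.sum()])
obs=[]
views={"w3":[(219,183),(298,183)],"w4":[(285,225),(219,166)]} # -y side bolt first
for n,b in views.items():
    g=cv2.cvtColor(cv2.imread(f"pics/{n}.png"),cv2.COLOR_BGR2GRAY)
    bb=[cen(g,cen(g,x)) for x in b]; obs.append((load(n),bb)); print(n,np.round(bb,2))
def pred(x,M):
    D=np.eye(4);D[:3,:3]=R.from_rotvec(x[4:7]).as_matrix();D[:3,3]=x[7:10]
    E=M@C@D; c,s=np.cos(x[2]),np.sin(x[2])
    P=np.array([[x[0]+s*.048,x[1]-c*.048,.084+x[3]],[x[0]-s*.048,x[1]+c*.048,.084+x[3]]])
    return proj("wrist",P,E)
def f(x):
    r=[((pred(x,M)-b)/.3).ravel() for M,b in obs]
    r+= [x[3:4]/.001,x[4:7]/np.radians(.3),x[7:10]/.0015]
    # scene,top prior of hole
    for h in ([.5502,.1732],[.5487,.1747]): r.append((x[:2]-h)/.002)
    return np.concatenate(r)
s=least_squares(f,np.r_[.549,.174,.59,np.zeros(7)])
cov=np.linalg.inv(s.jac.T@s.jac)
print("hole",s.x[:2],"yaw",np.degrees(s.x[2]),"sd mm",np.sqrt(np.diag(cov))[:2]*1000)
print("dz",s.x[3],"rot",np.degrees(s.x[4:7]),"tr",s.x[7:10]*1000,"res px",np.round(s.fun[:8]*.3,2),s.fun[-4:]*2)
np.save("camfix.npy",s.x)
E
python3 joint.py
```

```text
w3 [[218.65 185.17]
 [296.87 184.44]]
w4 [[284.04 224.84]
 [218.75 165.9 ]]
hole [0.54871147 0.1744888 ] yaw 33.89096852069611 sd mm [0.36727848 0.5381134 ]
dz -5.3727286101211125e-05 rot [-0.07552406  0.06578528 -0.00923989] tr [ 0.38275133  0.37250348 -0.17930011] res px [-0.03  0.02  0.01 -0.01  0.02  0.02  0.01 -0.01] [-1.48852943  1.28880051  0.01147057 -0.21119949]
```

```bash
cat > gr.py <<'E'
from plan import *
fl=R.from_rotvec([0,np.pi,0])
B=np.array([.6226,-.1995,.13]);d=np.array([.4337,-.1093,1]);d/=np.linalg.norm(d)
ax=np.cross([0,0,1],d); ax*=np.arccos(d[2])/np.linalg.norm(ax)
GR=R.from_rotvec(ax)*Rt(10,25)*fl
G=B-d*.018; TG=G-.006*GR.as_matrix()[:,1]
E
python3 - <<'E'
from gr import *
print(np.round(GR.as_matrix(),3),TG)
q0=ctrl.get_state()["qpos"]
pre=TG-.11*GR.as_matrix()[:,1]
for x in (pre,TG,TG+d*.11): q0,e=ik(x,GR,q0);print(x,np.round(q0,2),e)
st=rows(pre,GR,nd=3)
E
```

```text
[[-0.742  0.655  0.139]
 [ 0.009  0.217 -0.976]
 [-0.67  -0.723 -0.167]] [ 0.61154169 -0.199007    0.1179093 ]
[ 0.53945464 -0.22289435  0.19748852] [-0.82 -0.01  2.15  0.94  0.89  0.1 ] 9.661715871800422e-14
[ 0.61154169 -0.199007    0.1179093 ] [-0.68  0.23  2.06  1.09  0.71 -0.  ] 1.2490009027033011e-15
[ 0.65509125 -0.20998225  0.21832333] [-0.65  0.16  1.92  0.91  0.8   0.27] 4.5890569122519764e-10
8
[{"hand": 1, "travel": [0.085, -0.087, 0.025], "rotation": [0.185, 0.231, 0.018]}, {"hand": 1, "travel": [0.08, -0.085, 0.043], "rotation": [0.185, 0.231, 0.018]}, {"hand": 1, "travel": [0.073, -0.081, 0.06], "rotation": [0.185, 0.231, 0.018]}, {"hand": 1, "travel": [0.064, -0.075, 0.076], "rotation": [0.185, 0.231, 0.018]}, {"hand": 1, "travel": [0.054, -0.067, 0.09], "rotation": [0.185, 0.231, 0.018]}, {"hand": 1, "travel": [0.041, -0.058, 0.102], "rotation": [0.185, 0.231, 0.018]}, {"hand": 1, "travel": [0.028, -0.048, 0.111], "rotation": [0.185, 0.231, 0.018]}, {"hand": 1, "travel": [0.013, -0.037, 0.118], "rotation": [0.185, 0.231, 0.018]}]
```

Emit:
arm_command(steps=[{"hand":1,"travel":[0.085,-0.087,0.025],"rotation":[0.185,0.23,0.018]},{"hand":1,"travel":[0.08,-0.085,0.043],"rotation":[0.185,0.23,0.018]},{"hand":1,"travel":[0.073,-0.081,0.06],"rotation":[0.185,0.23,0.018]},{"hand":1,"travel":[0.064,-0.075,0.076],"rotation":[0.185,0.23,0.018]},{"hand":1,"travel":[0.054,-0.067,0.09],"rotation":[0.185,0.23,0.018]},{"hand":1,"travel":[0.04,-0.058,0.1],"rotation":[0.185,0.23,0.018]},{"hand":1,"travel":[0.028,-0.048,0.11],"rotation":[0.185,0.23,0.018]},{"hand":1,"travel":[0.013,-0.037,0.118],"rotation":[0.185,0.23,0.018]},{"hand":1,"travel":[0,0,0],"rotation":[0,0,0]},{"hand":1,"travel":[0,0,0],"rotation":[0,0,0]}])

```text
time: 6.8
eef_pos: [0.5357, -0.2309, 0.2085]
tcp_rot: [0.241, 0.719, -0.59, 0.277]
contact_force: [0.0, -0.3, -1.1]
opening: 0.997
```

```bash
python3 shot.py w5
python3 - <<'E'
from gr import *
p=cv2.imread("pics/w5.png");j=json.load(open("w5.json"));M=np.eye(4);M[:3,:3]=R.from_quat(j["o"]).as_matrix();M[:3,3]=j["p"]
E=M@np.array(ctrl.camera_params("wrist")["tool_from_camera"])
for t in (-.14,-.018,.01,.038,.06):
    u=proj("wrist",[B+d*t],E)[0];cv2.circle(p,tuple(int(x) for x in u),3,(0,0,255),-1)
cv2.imwrite("pics/w5o.png",p)
r=rows(TG,GR,nd=3)
E
```

```text
drift [0.13 0.03 0.05] p [ 0.5357 -0.2309  0.2085] q [-0.83 -0.04  2.16  0.95  0.88  0.11] t 6.8
3
[{"hand": 1, "travel": [0.008, 0.135, -0.01], "rotation": [-0.019, -0.005, -0.012]}, {"hand": 1, "travel": [0.007, 0.135, -0.009], "rotation": [-0.019, -0.005, -0.012]}, {"hand": 1, "travel": [0.006, 0.136, -0.007], "rotation": [-0.019, -0.005, -0.012]}]
```

View pics/w5o.png

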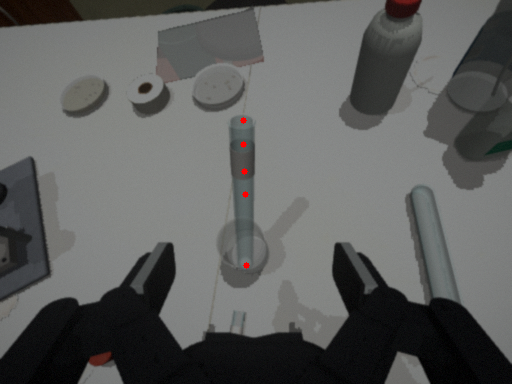

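The predicted tube axis (red dots at (243,121) to (247,266)) lies on the tube, so I'm going in.

Emit:
arm_command(steps=[{"hand":1,"travel":[0.008,0.135,-0.01],"rotation":[-0.02,-0.005,-0.012]},{"hand":1,"travel":[0.007,0.135,-0.009],"rotation":[-0.02,-0.005,-0.012]},{"hand":1,"travel":[0.006,0.1,-0.007],"rotation":[-0.02,-0.005,-0.012]},{"hand":1,"travel":[0,0,0],"rotation":[0,0,0]}])

```text
time: 7.35
eef_pos: [0.6071, -0.1973, 0.1252]
tcp_rot: [0.225, 0.73, -0.581, 0.281]
contact_force: [-0.0, -0.4, -0.2]
opening: 0.999
```

```bash
python3 st.py
python3 - <<'E'
from gr import *
r=rows(TG,GR,nd=3)
E
```

```text
t 7.35 q [-6.870e-01  2.050e-01  2.071e+00  1.081e+00  7.290e-01  2.000e-03] p [ 0.6071 -0.1973  0.1252] F [-0.  -0.4 -0.2] op 0.999
[[-0.741  0.655  0.149]
 [ 0.001  0.223 -0.975]
 [-0.671 -0.722 -0.166]]
1
[{"hand": 1, "travel": [0.005, 0.026, 0.012], "rotation": [0.011, 0.016, -0.001]}]
```

Emit:
arm_command(steps=[{"hand":1,"travel":[0.005,0.026,0.012],"rotation":[0.01,0.016,0]},{"hand":0,"travel":[0,0,0],"rotation":[0,0,0]},{"hand":0,"travel":[0,0,0],"rotation":[0,0,0]},{"hand":0,"travel":[0,0,0],"rotation":[0,0,0]},{"hand":0,"travel":[0,0,0],"rotation":[0,0,0]},{"hand":0,"travel":[0,0,0],"rotation":[0,0,0]},{"hand":0,"travel":[0,0,0],"rotation":[0,0,0]}], grip_force=40)

```text
time: 8.22
eef_pos: [0.6118, -0.2001, 0.1214]
tcp_rot: [0.229, 0.728, -0.583, 0.279]
contact_force: [-1.3, 0.3, -0.6]
opening: 0.22
```

```bash
python3 st.py;python3 shot.py w6
python3 - <<'E'
from gr import *
s=ctrl.get_state()
r=rows(s["eef_pos"]+d*.12,R.from_quat(s["tcp_rot"]),nd=3,hand=0,vmax=.03)
E
```

```text
t 8.22 q [-0.684  0.22   2.063  1.094  0.717 -0.004] p [ 0.6118 -0.2001  0.1214] F [-1.3  0.3 -0.6] op 0.22
[[-0.739  0.659  0.14 ]
 [ 0.007  0.216 -0.976]
 [-0.673 -0.721 -0.164]]
drift [ 0.03 -0.    0.01] p [ 0.6118 -0.2001  0.1214] q [-0.68  0.22  2.06  1.09  0.72 -0.  ] t 8.225
4
[{"hand": 0, "travel": [-0.091, -0.042, 0.0], "rotation": [0.0, 0.0, 0.0]}, {"hand": 0, "travel": [-0.091, -0.042, 0.0], "rotation": [0.0, 0.0, 0.0]}, {"hand": 0, "travel": [-0.091, -0.042, 0.0], "rotation": [0.0, 0.0, 0.0]}, {"hand": 0, "travel": [-0.091, -0.042, 0.0], "rotation": [0.0, 0.0, 0.0]}]
```

View pics/w6.png

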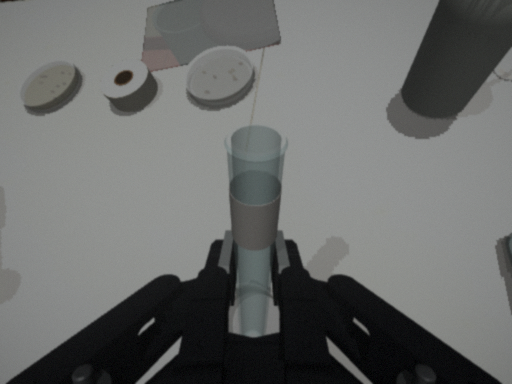

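The tube sits between the pads, with its mouth at (256,140), its band at (255,215), and an opening of 0.22 (about 19 mm). Now I'll lift along its axis.

Emit:
arm_command(steps=[{"hand":0,"travel":[-0.05,-0.023,0],"rotation":[0,0,0]},{"hand":0,"travel":[-0.09,-0.042,0],"rotation":[0,0,0]},{"hand":0,"travel":[-0.09,-0.042,0],"rotation":[0,0,0]},{"hand":0,"travel":[-0.09,-0.042,0],"rotation":[0,0,0]},{"hand":0,"travel":[-0.09,-0.042,0],"rotation":[0,0,0]},{"hand":0,"travel":[0,0,0],"rotation":[0,0,0]},{"hand":0,"travel":[0,0,0],"rotation":[0,0,0]}])

```text
time: 9.15
eef_pos: [0.6647, -0.2131, 0.2443]
tcp_rot: [0.227, 0.729, -0.583, 0.277]
contact_force: [-1.1, -0.7, -1.3]
opening: 0.22
```

```bash
python3 st.py
python3 - <<'E'
from gr import *
p,dd=ctrl.read_camera("scene"); cv2.imwrite("pics/s7.png",p); np.save("s7.npy",dd)
ms=ctrl.masks_of("scene","tube_mid"); print([(round(m["score"],2),m["at"]) for m in ms])
for i,m in enumerate(ms[:4]): np.save(f"s7m{i}.npy",m["region"])
p,dd=ctrl.read_camera("top"); cv2.imwrite("pics/t7.png",p); np.save("t7.npy",dd)
E
```

```text
t 9.15 q [-0.643  0.152  1.876  0.871  0.832  0.336] p [ 0.6647 -0.2131  0.2443] F [-1.1 -0.7 -1.3] op 0.22
[[-0.744  0.654  0.138]
 [ 0.009  0.217 -0.976]
 [-0.669 -0.725 -0.167]]
[(0.88, [256.4, 278.8]), (0.86, [340.6, 205.8]), (0.56, [332.4, 337.1])]
```

View pics/s7.png

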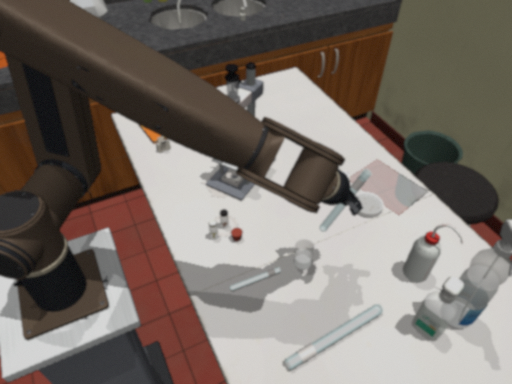

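View pics/t7.png

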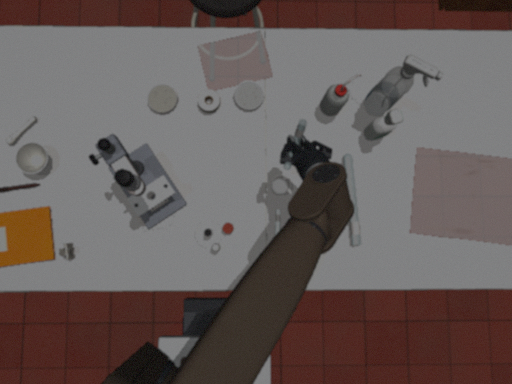

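The tube is clear of the beaker, which still stands at (303,255). Next I'll measure how the tube sits in the hand.

```bash
cat > tubefit.py <<'E'
from gr import *
from scipy.optimize import least_squares
def tubefit(c,d_img,mask,st,rng=.13,verbose=1):
    P,_=pts(c,d_img,mask)
    M=R.from_quat(st["tcp_rot"]).as_matrix(); Q=(P-st["eef_pos"])@M   # tool coords
    dirn=np.array([-np.cos(np.radians(25)),-np.sin(np.radians(25)),0])
    v=Q-[0,.006,0]; s=v@dirn; rad=np.linalg.norm(v-np.outer(s,dirn),axis=1)
    k=(rad<.025)&(abs(s)<.15); Q=Q[k]
    def f(x):
        u=np.array([-np.cos(x[0]),-np.sin(x[0]),x[1]]);u/=np.linalg.norm(u)
        w=Q-[0,.006+x[2],x[3]]; return np.linalg.norm(w-np.outer(w@u,u),axis=1)-.01
    r=least_squares(f,[np.radians(25),0,0,0],loss="soft_l1",f_scale=.0015)
    u=np.array([-np.cos(r.x[0]),-np.sin(r.x[0]),r.x[1]]);u/=np.linalg.norm(u)
    t=(Q-[0,.006+r.x[2],r.x[3]])@u
    print(c,"n",len(Q),"a",np.degrees(r.x[0]),"zslope",np.degrees(r.x[1]),"off y,z mm",r.x[2:]*1000,"t range",np.percentile(t,[0,1,3,50,97,99,100]),"rms",np.sqrt(np.mean(r.fun**2)))
    return r.x
E
python3 - <<'E'
from tubefit import *
s=ctrl.get_state()
tubefit("scene",np.load("s7.npy"),np.load("s7m1.npy"),s)
E
```

```text
scene n 483 a 24.80765303954208 zslope 0.5118147096207205 off y,z mm [0.31842197 0.14429825] t range [-0.11556497 -0.1113553  -0.10803764 -0.02862331  0.0754338   0.07725289
  0.07755122] rms 0.0013294747820623853
```

```bash
cat > ins.py <<'E'
from gr import *
H=np.array([.5487,.1745]); A0=24.8; TGR=.122
def pose(s,lean,az=100,off=(0,0,0),H=H):
    az_=np.radians(az);l=np.radians(lean);u=np.array([np.cos(az_),np.sin(az_),0])
    up=np.array([0,0,np.cos(l)])-u*np.sin(l)
    b=np.r_[H,.082]-up*s+np.asarray(off)
    rot=Rt(az,A0-lean)*fl
    return b+up*TGR-.0063*rot.as_matrix()[:,1],rot
def tube(st):  # bottom, up from state
    M=R.from_quat(st["tcp_rot"]).as_matrix();g=st["eef_pos"]+M@[0,.0063,0]
    up=M@[-np.cos(np.radians(A0)),-np.sin(np.radians(A0)),0];return g-up*TGR,up
def report():
    st=ctrl.get_state();b,up=tube(st)
    k=(.082-b[2])/up[2];c=b+up*k
    print("bottom",np.round(b,4),"lean",round(np.degrees(np.arccos(up[2])),2),"leanaz",round(np.degrees(np.arctan2(up[1],up[0])),1),"mouth rel",np.round((b+.2*up-np.r_[H,0])*1000,1),"axis@.082 off mm",np.round((c[:2]-H)*1000,2),"F",np.round(st["contact_force"],1),"op",round(st["opening"],3),"t",round(st["time"],2))
E
python3 - <<'E'
from ins import *
report()
q=ctrl.get_state()["qpos"]
u=np.array([np.cos(np.radians(100)),np.sin(np.radians(100)),0])
W=[pose(-.05,0,60,off=np.r_[-u[:2]*.19,0.02]+[.03,0,0]),pose(-.04,13,100,off=-u*.08),pose(-.04,13),pose(0,13),pose(.055,13),pose(.055,0),pose(.071,0)]
for w in W: q,e=ik(*w,q);print(np.round(w[0],3),np.round(q,2),round(e,4))
a=rows(*W[0],hand=0)
b=rows(*W[1],hand=0,start=a)
E
```

```text
bottom [ 0.62   -0.1997  0.1287] lean 24.38 leanaz -13.9 mouth rel [ 151.4 -394.1  310.8] axis@.082 off mm [  50.79 -369.14] F [ 0.2 -0.4 -1.4] op 0.219 t 9.3
[ 0.609 -0.018  0.277] [-0.55  0.12  1.99  1.18  1.38 -0.5 ] 0.0
[0.57  0.054 0.241] [-0.42  0.41  1.81  1.02  1.89 -0.8 ] 0.0
[0.556 0.133 0.241] [-0.31  0.35  1.88  1.1   1.81 -0.77] 0.0
[0.555 0.141 0.202] [-0.3   0.41  1.89  1.1   1.76 -0.83] 0.0
[0.552 0.154 0.149] [-0.28  0.5   1.9   1.1   1.71 -0.91] 0.0
[0.55  0.169 0.152] [-0.23  0.39  1.92  0.99  1.55 -0.83] 0.0
[0.55  0.169 0.136] [-0.23  0.42  1.92  0.99  1.53 -0.85] 0.0
6
[{"hand": 0, "travel": [0.012, -0.01, -0.113], "rotation": [-0.204, -0.21, 0.092]}, {"hand": 0, "travel": [-0.001, 0.002, -0.114], "rotation": [-0.204, -0.21, 0.092]}, {"hand": 0, "travel": [-0.013, 0.015, -0.113], "rotation": [-0.204, -0.21, 0.092]}, {"hand": 0, "travel": [-0.024, 0.027, -0.109], "rotation": [-0.204, -0.21, 0.092]}, {"hand": 0, "travel": [-0.034, 0.04, -0.102], "rotation": [-0.204, -0.21, 0.092]}, {"hand": 0, "travel": [-0.042, 0.052, -0.093], "rotation": [-0.204, -0.21, 0.092]}]
5
[{"hand": 0, "travel": [0.01, 0.036, -0.046], "rotation": [-0.254, -0.084, 0.083]}, {"hand": 0, "travel": [0.009, 0.041, -0.042], "rotation": [-0.254, -0.084, 0.083]}, {"hand": 0, "travel": [0.01, 0.046, -0.036], "rotation": [-0.254, -0.084, 0.083]}, {"hand": 0, "travel": [0.01, 0.05, -0.03], "rotation": [-0.254, -0.084, 0.083]}, {"hand": 0, "travel": [0.011, 0.053, -0.024], "rotation": [-0.254, -0.084, 0.083]}]
```

Emit:
arm_command(steps=[{"hand":0,"travel":[0.012,-0.01,-0.113],"rotation":[-0.2,-0.21,0.09]},{"hand":0,"travel":[0,0.002,-0.114],"rotation":[-0.2,-0.21,0.09]},{"hand":0,"travel":[-0.013,0.015,-0.113],"rotation":[-0.2,-0.21,0.09]},{"hand":0,"travel":[-0.024,0.027,-0.11],"rotation":[-0.2,-0.21,0.09]},{"hand":0,"travel":[-0.034,0.04,-0.1],"rotation":[-0.2,-0.21,0.09]},{"hand":0,"travel":[-0.042,0.052,-0.093],"rotation":[-0.2,-0.21,0.09]},{"hand":0,"travel":[0,0,0],"rotation":[0,0,0]}])

```text
time: 10.18
eef_pos: [0.6016, -0.0116, 0.2683]
tcp_rot: [0.028, 0.706, -0.322, 0.63]
contact_force: [0.4, -1.0, -0.7]
opening: 0.221
```

Run:
```python
from ins import *
report()
u=np.array([np.cos(np.radians(100)),np.sin(np.radians(100)),0])
rows(*pose(-.04,13,100,off=-u*.08),hand=0)
```

```text
bottom [ 0.6045 -0.0068  0.1437] lean 0.08 leanaz 132.1 mouth rel [  55.6 -181.1  343.7] axis@.082 off mm [  55.83 -181.32] F [ 0.4 -1.  -0.7] op 0.221 t 10.18
5
[{"hand": 0, "travel": [0.005, 0.033, -0.04], "rotation": [-0.249, -0.082, 0.084]}, {"hand": 0, "travel": [0.005, 0.037, -0.035], "rotation": [-0.249, -0.082, 0.084]}, {"hand": 0, "travel": [0.005, 0.042, -0.03], "rotation": [-0.249, -0.082, 0.084]}, {"hand": 0, "travel": [0.006, 0.045, -0.025], "rotation": [-0.249, -0.082, 0.084]}, {"hand": 0, "travel": [0.007, 0.048, -0.019], "rotation": [-0.249, -0.082, 0.084]}]
```

Emit:
arm_command(steps=[{"hand":0,"travel":[0.005,0.033,-0.04],"rotation":[-0.25,-0.08,0.084]},{"hand":0,"travel":[0.005,0.037,-0.035],"rotation":[-0.25,-0.08,0.084]},{"hand":0,"travel":[0.005,0.042,-0.03],"rotation":[-0.25,-0.08,0.084]},{"hand":0,"travel":[0.006,0.045,-0.025],"rotation":[-0.25,-0.08,0.084]},{"hand":0,"travel":[0.007,0.048,-0.02],"rotation":[-0.25,-0.08,0.084]},{"hand":0,"travel":[0,0,0],"rotation":[0,0,0]},{"hand":0,"travel":[0,0,0],"rotation":[0,0,0]}])

```text
time: 11.05
eef_pos: [0.5702, 0.0508, 0.2368]
tcp_rot: [-0.133, 0.699, -0.01, 0.703]
contact_force: [0.2, 0.0, -0.4]
opening: 0.218
```

```bash
python3 shot.py w8
python3 - <<'E'
from ins import *
from tubefit import tubefit
report(); s=ctrl.get_state()
p,dd=ctrl.read_camera("scene"); cv2.imwrite("pics/s8.png",p); 
cv2.imwrite("pics/s8c.png",cv2.resize(p[60:240,150:350],None,fx=3.5,fy=3.2,interpolation=cv2.INTER_CUBIC))
ms=ctrl.masks_of("scene","tube_mid"); print([(round(m["score"],2),m["at"]) for m in ms])
for m in ms:
    if abs(m["at"][0]-250)<60 and m["at"][1]<240:
        try: tubefit("scene",dd,m["region"],s)
        except Exception as e: print(e)
p,dd=ctrl.read_camera("top"); cv2.imwrite("pics/t8.png",p)
E
```

```text
drift [-0.19 -0.01  0.01] p [0.5702 0.0508 0.2368] q [-0.43  0.42  1.8   1.02  1.9  -0.79] t 11.05
bottom [0.5626 0.084  0.1168] lean 13.19 leanaz -77.0 mouth rel [  24.2 -135.   311.5] axis@.082 off mm [ 12.11 -82.56] F [ 0.3  1.1 -0.5] op 0.221 t 11.1
[(0.81, [330.5, 336.0]), (0.76, [254.5, 276.8])]
```

View pics/s8c.png

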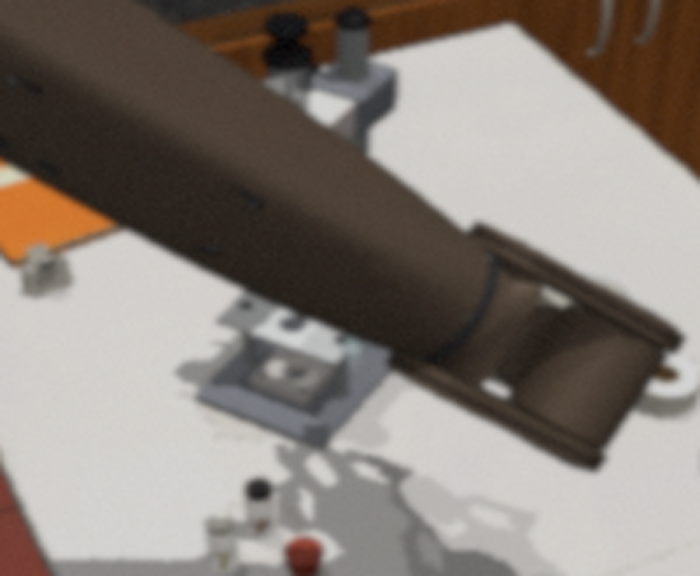

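View pics/w8.png

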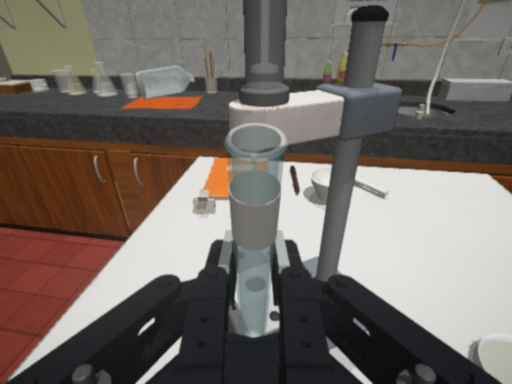

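The wrist view shows the mouth rim around (256,140), the nozzle in front of the head at about (255,158), and the guide hole through the glass near (256,283). I'll check the tube-in-hand model against it.

```bash
cat > ov.py <<'E'
from ins import *
import sys
def Efix(n,fix=True):
    j=json.load(open(n+".json"));M=np.eye(4);M[:3,:3]=R.from_quat(j["o"]).as_matrix();M[:3,3]=j["p"]
    x=np.load("camfix.npy");D=np.eye(4)
    if fix: D[:3,:3]=R.from_rotvec(x[4:7]).as_matrix();D[:3,3]=x[7:10]
    return M,M@np.array(ctrl.camera_params("wrist")["tool_from_camera"])@D
def ov(n,S=3,box=(180,100,330,300)):
    M,E=Efix(n); p=cv2.imread(f"pics/{n}.png"); u0,v0,u1,v1=box
    c=cv2.resize(p[v0:v1,u0:u1],None,fx=S,fy=S,interpolation=cv2.INTER_CUBIC)
    def dr(P,col):
        q=(proj("wrist",P,E)-[u0,v0]+.5)*S-.5; cv2.polylines(c,[np.round(q).astype(np.int32)],True,col,1)
    a=np.linspace(0,2*np.pi,120)
    g=M[:3,3]+M[:3,:3]@[0,.0063,0]; up=M[:3,:3]@[-np.cos(np.radians(A0)),-np.sin(np.radians(A0)),0]; z=M[:3,2]; w=np.cross(up,z)
    for t,col in ((.2,(0,0,255)),(.178,(0,255,0)),(.15,(255,0,0))):
        dr(g+up*(t-TGR)+.01*(np.outer(np.cos(a),z)+np.outer(np.sin(a),w)),col)
    dr(np.c_[H[0]+.01175*np.cos(a),H[1]+.01175*np.sin(a),np.full(120,.084)],(0,255,255))
    cv2.imwrite(f"pics/{n}o.png",c)
if __name__=="__main__": ov(sys.argv[1])
E
python3 ov.py w8
```

```text
(no output)
```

View pics/w8o.png

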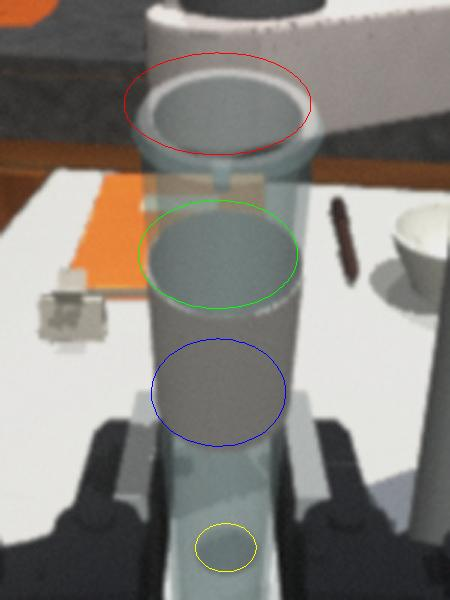

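Run:
```python
from ov import *
ov("w8",S=7,box=(215,110,300,190))
```

```text
(no output)
```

View pics/w8o.png

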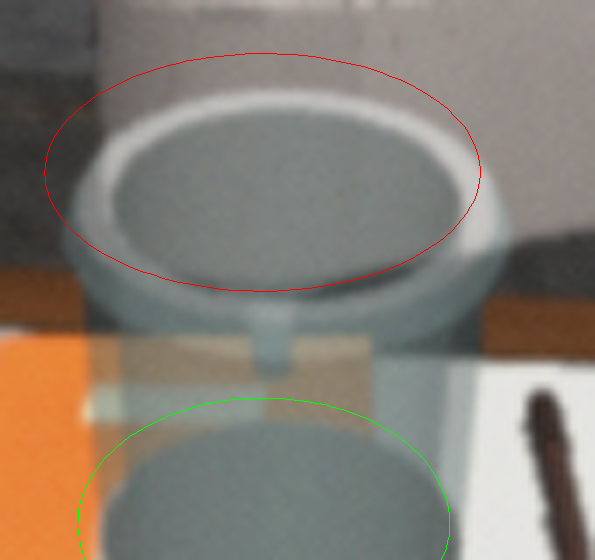

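Run:
```python
from ins import *
p=cv2.imread("pics/t8.png"); cv2.imwrite("pics/t8c.png",cv2.resize(p[110:240,80:240],None,fx=4.5,fy=4.5,interpolation=cv2.INTER_CUBIC))
M=R.from_quat(ctrl.get_state()["tcp_rot"]).as_matrix();print(np.round(M,3))
```

```text
[[ 0.024 -0.173  0.985]
 [-0.2    0.964  0.174]
 [-0.979 -0.201 -0.011]]
```

View pics/t8c.png

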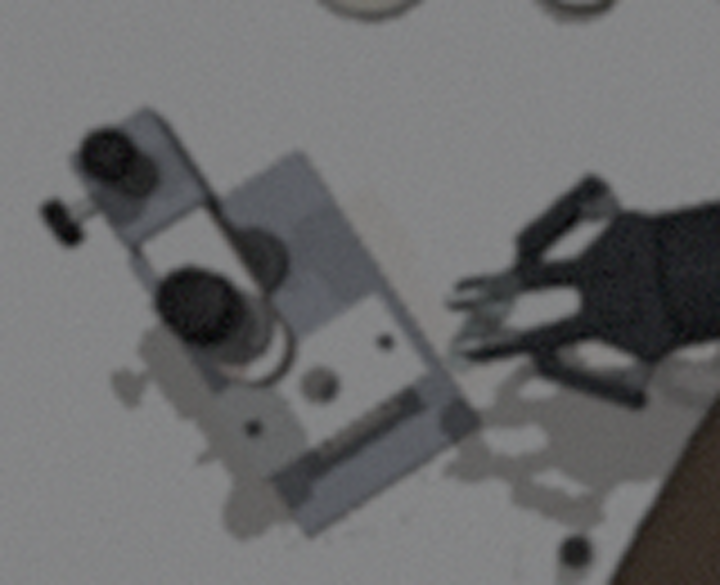

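```bash
cat > ins.py <<'E'
from gr import *
H=np.array([.5487,.1745]); A0=24.8; ZS=.5; TGR=.122; GP=np.array([0,.0063,0.])
UT=np.array([-np.cos(np.radians(A0)),-np.sin(np.radians(A0)),np.tan(np.radians(ZS))]);UT/=np.linalg.norm(UT)
def pose(s,lean,az=100,off=(0,0,0),H=H):
    az_=np.radians(az);l=np.radians(lean);u=np.array([np.cos(az_),np.sin(az_),0])
    up=np.array([0,0,np.cos(l)])-u*np.sin(l)
    b=np.r_[H,.082]-up*s+np.asarray(off)
    rot=Rt(az,A0-lean)*fl
    v=rot.apply(UT); ax=np.cross(v,up); rot=R.from_rotvec(ax)*rot
    return b+up*TGR-rot.apply(GP),rot
def tube(st):
    M=R.from_quat(st["tcp_rot"]).as_matrix();g=st["eef_pos"]+M@GP
    up=M@UT;return g-up*TGR,up
def report():
    st=ctrl.get_state();b,up=tube(st)
    k=(.082-b[2])/up[2];c=b+up*k
    print("bottom",np.round(b,4),"lean",round(np.degrees(np.arccos(up[2])),2),"leanaz",round(np.degrees(np.arctan2(up[1],up[0])),1),"s",round(-k*-1 if 0 else k,4),"mouth rel",np.round((b+.2*up-np.r_[H,0])*1000,1),"axis@.082 off mm",np.round((c[:2]-H)*1000,2),"F",np.round(st["contact_force"],1),"op",round(st["opening"],3),"t",round(st["time"],2))
E
python3 - <<'E'
from ins import *
report()
a=rows(*pose(-.04,13),hand=0,vmax=.03)
rows(*pose(-.015,13),hand=0,start=a,vmax=.015)
E
```

```text
bottom [0.5616 0.0839 0.1174] lean 13.24 leanaz -75.0 s -0.0364 mouth rel [  24.7 -134.8  312.1] axis@.082 off mm [ 10.73 -82.54] F [-0.   0.  -0.9] op 0.218 t 11.25
3
[{"hand": 0, "travel": [-0.023, 0.089, 0.001], "rotation": [0.004, -0.012, -0.002]}, {"hand": 0, "travel": [-0.023, 0.089, 0.001], "rotation": [0.004, -0.012, -0.002]}, {"hand": 0, "travel": [-0.023, 0.089, 0.001], "rotation": [0.004, -0.012, -0.002]}]
2
[{"hand": 0, "travel": [0.038, 0.017, -0.0], "rotation": [0.0, 0.0, 0.0]}, {"hand": 0, "travel": [0.038, 0.017, -0.0], "rotation": [0.0, 0.0, 0.0]}]
```

Emit:
arm_command(steps=[{"hand":0,"travel":[-0.023,0.089,0.001],"rotation":[0.004,-0.012,0]},{"hand":0,"travel":[-0.023,0.089,0.001],"rotation":[0.004,-0.012,0]},{"hand":0,"travel":[-0.023,0.089,0.001],"rotation":[0.004,-0.012,0]},{"hand":0,"travel":[0.01,0.005,0],"rotation":[0,0,0]},{"hand":0,"travel":[0,0,0],"rotation":[0,0,0]}])

```text
time: 11.88
eef_pos: [0.5543, 0.1397, 0.2398]
tcp_rot: [-0.132, 0.691, -0.011, 0.711]
contact_force: [-0.0, 0.5, 1.0]
opening: 0.22
```

Run:
```python
from ins import *
report()
a=rows(*pose(-.015,13),hand=0,vmax=.015)
```

```text
bottom [0.5488 0.173  0.1197] lean 13.1 leanaz -80.7 s -0.0387 mouth rel [  7.4 -46.2 314.5] axis@.082 off mm [-1.37  7.17] F [-0.   0.5  1. ] op 0.22 t 11.88
2
[{"hand": 0, "travel": [0.038, 0.005, 0.0], "rotation": [-0.0, 0.003, -0.002]}, {"hand": 0, "travel": [0.038, 0.005, 0.001], "rotation": [-0.0, 0.003, -0.002]}]
```

Emit:
arm_command(steps=[{"hand":0,"travel":[0.036,0.004,0],"rotation":[0,0,0]},{"hand":0,"travel":[0.032,0.004,0],"rotation":[0,0,0]},{"hand":0,"travel":[0,0,0],"rotation":[0,0,0]}])

```text
time: 12.25
eef_pos: [0.5553, 0.1368, 0.2174]
tcp_rot: [-0.131, 0.691, -0.012, 0.711]
contact_force: [0.6, 0.1, -0.2]
opening: 0.221
```

```bash
python3 shot.py w9
python3 - <<'E'
from ins import *
report()
rows(*pose(-.012,13),hand=0,vmax=.015)
S=ctrl.get_state();b,up=tube(S);json.dump(dict(b=b.tolist(),up=up.tolist()),open("c9.json","w"))
a=np.linspace(0,2*np.pi,100)
for c,bx,k in (("scene",(205,130,285,190),9),("top",(120,165,200,225),9)):
    p,dd=ctrl.read_camera(c); cv2.imwrite(f"pics/{c}9.png",p)
    u0,v0,u1,v1=bx; im=cv2.resize(p[v0:v1,u0:u1],None,fx=k,fy=k,interpolation=cv2.INTER_CUBIC)
    im0=im.copy()
    f=lambda P:np.round((proj(c,P)-[u0,v0]+.5)*k-.5).astype(np.int32)
    cv2.polylines(im,[f(np.c_[H[0]+.01175*np.cos(a),H[1]+.01175*np.sin(a),np.full(100,.084)])],True,(0,255,255),1)
    w=np.cross(up,[0,1,0]);w/=np.linalg.norm(w);v=np.cross(up,w)
    for t in (.01,.03,.05): cv2.polylines(im,[f(b+up*t+.01*(np.outer(np.cos(a),w)+np.outer(np.sin(a),v)))],True,(0,0,255),1)
    x=f(b[None])[0]; cv2.circle(im,tuple(int(i) for i in x),3,(0,0,255),-1)
    cv2.imwrite(f"pics/{c}9o.png",im); cv2.imwrite(f"pics/{c}9z.png",im0)
E
```

```text
drift [ 0.13 -0.02  0.41] p [0.5553 0.1368 0.2174] q [-0.3   0.39  1.89  1.1   1.78 -0.82] t 12.25
bottom [0.5499 0.1701 0.0976] lean 13.08 leanaz -80.8 s -0.0161 mouth rel [  8.5 -49.1 292.5] axis@.082 off mm [ 0.65 -0.83] F [-0.4  0.2  0.3] op 0.223 t 12.3
1
[{"hand": 0, "travel": [0.011, 0.009, -0.0], "rotation": [-0.004, 0.004, -0.002]}]
```

View pics/scene9o.png

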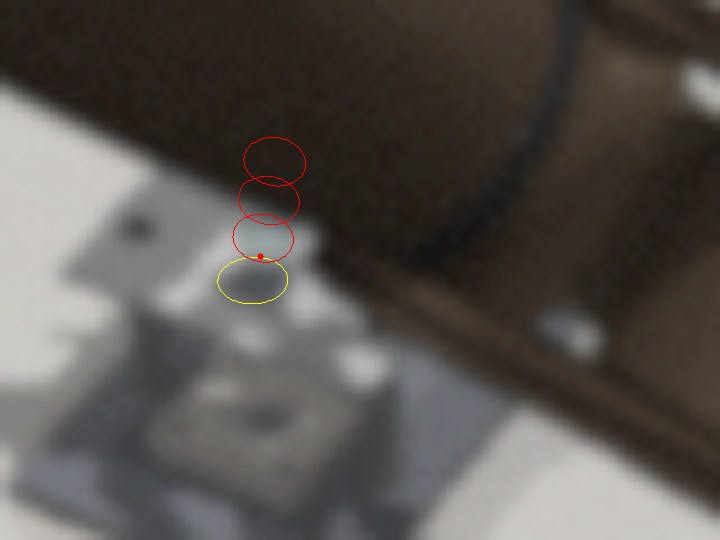

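View pics/top9o.png

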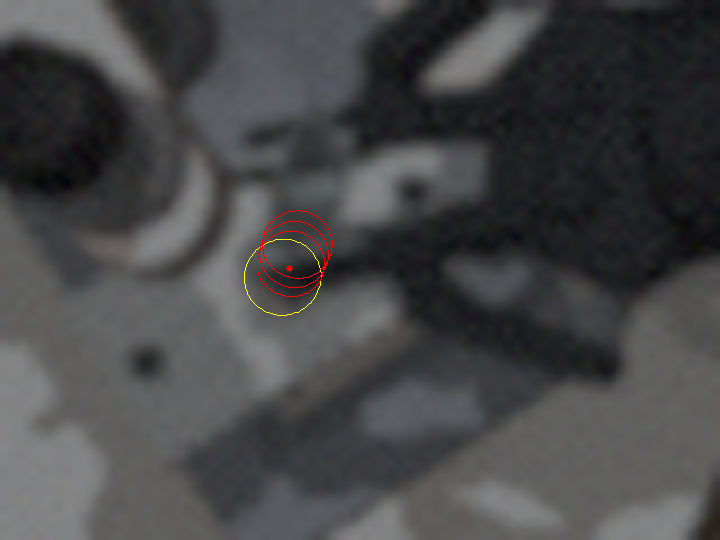

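View pics/w9.png

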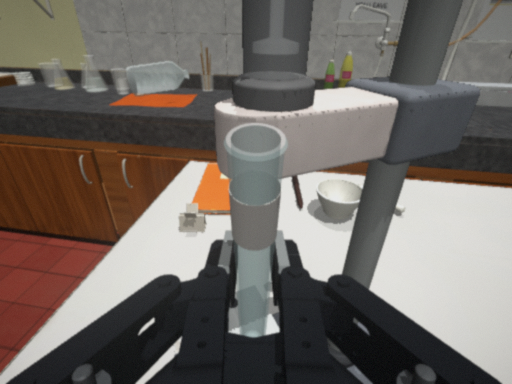

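In the scene view the tube's end sits at crop (265,240), on the predicted circles just above the hole at (253,281). I'll correct the small offset and insert with force checks.

Run:
```python
from ins import *
report()
a=rows(*pose(-.008,13),hand=0,vmax=.01)
a=rows(*pose(.012,13),hand=0,vmax=.006,start=a)
```

```text
bottom [0.5503 0.1702 0.0984] lean 13.05 leanaz -81.1 s -0.0169 mouth rel [  8.6 -49.  293.3] axis@.082 off mm [ 1.03 -0.57] F [ 0.2  0.1 -0.5] op 0.221 t 12.4
1
[{"hand": 0, "travel": [0.026, 0.015, -0.001], "rotation": [-0.004, 0.007, -0.002]}]
4
[{"hand": 0, "travel": [0.015, 0.007, -0.0], "rotation": [0.0, 0.0, 0.0]}, {"hand": 0, "travel": [0.015, 0.007, -0.0], "rotation": [0.0, 0.0, 0.0]}, {"hand": 0, "travel": [0.015, 0.007, -0.0], "rotation": [0.0, 0.0, 0.0]}, {"hand": 0, "travel": [0.015, 0.007, -0.0], "rotation": [0.0, 0.0, 0.0]}]
```

Emit:
arm_command(steps=[{"hand":0,"travel":[0.026,0.015,-0.001],"rotation":[-0.004,0.007,-0.002]},{"hand":0,"travel":[0,0,0],"rotation":[0,0,0]},{"hand":0,"travel":[0,0,0],"rotation":[0,0,0]}])

```text
time: 12.78
eef_pos: [0.5552, 0.1397, 0.2098]
tcp_rot: [-0.133, 0.691, -0.012, 0.71]
contact_force: [0.2, -1.0, 0.6]
opening: 0.223
```

Run:
```python
from ins import *
report()
a=rows(*pose(.004,13),hand=0,vmax=.006)
```

```text
bottom [0.5495 0.1727 0.0896] lean 12.96 leanaz -80.2 s -0.0078 mouth rel [  8.4 -46.  284.5] axis@.082 off mm [ 0.45 -0.07] F [ 0.2 -1.   0.6] op 0.223 t 12.78
2
[{"hand": 0, "travel": [0.018, 0.008, -0.001], "rotation": [-0.0, 0.001, 0.001]}, {"hand": 0, "travel": [0.018, 0.008, -0.001], "rotation": [-0.0, 0.001, 0.001]}]
```

Emit:
arm_command(steps=[{"hand":0,"travel":[0.018,0.008,-0.001],"rotation":[0,0,0]},{"hand":0,"travel":[0.018,0.008,-0.001],"rotation":[0,0,0]},{"hand":0,"travel":[0,0,0],"rotation":[0,0,0]}])

```text
time: 13.15
eef_pos: [0.5541, 0.1423, 0.1975]
tcp_rot: [-0.133, 0.691, -0.012, 0.71]
contact_force: [0.1, -0.7, -0.8]
opening: 0.221
```

Run:
```python
from ins import *
report()
a=rows(*pose(.016,13),hand=0,vmax=.006)
```

```text
bottom [0.5484 0.1753 0.0773] lean 12.95 leanaz -80.2 s 0.0048 mouth rel [  7.3 -43.4 272.2] axis@.082 off mm [-0.11 -0.25] F [ 0.1 -0.7 -0.8] op 0.221 t 13.15
2
[{"hand": 0, "travel": [0.017, 0.008, 0.0], "rotation": [-0.0, 0.001, 0.001]}, {"hand": 0, "travel": [0.017, 0.008, 0.0], "rotation": [-0.0, 0.001, 0.001]}]
```

Emit:
arm_command(steps=[{"hand":0,"travel":[0.017,0.008,0],"rotation":[0,0,0]},{"hand":0,"travel":[0.017,0.008,0],"rotation":[0,0,0]},{"hand":0,"travel":[0,0,0],"rotation":[0,0,0]}])

```text
time: 13.52
eef_pos: [0.5537, 0.1451, 0.1856]
tcp_rot: [-0.133, 0.691, -0.012, 0.71]
contact_force: [0.0, -0.3, -0.9]
opening: 0.22
```

Run:
```python
from ins import *
report()
a=rows(*pose(.034,13),hand=0,vmax=.006)
```

```text
bottom [0.548  0.1781 0.0655] lean 12.96 leanaz -80.2 s 0.017 mouth rel [  7.  -40.6 260.4] axis@.082 off mm [-0.03 -0.17] F [ 0.  -0.3 -0.9] op 0.22 t 13.53
3
[{"hand": 0, "travel": [0.017, 0.008, -0.0], "rotation": [-0.0, 0.0, 0.0]}, {"hand": 0, "travel": [0.017, 0.008, -0.0], "rotation": [-0.0, 0.0, 0.0]}, {"hand": 0, "travel": [0.017, 0.008, -0.0], "rotation": [-0.0, 0.0, 0.0]}]
```

Emit:
arm_command(steps=[{"hand":0,"travel":[0.017,0.008,0],"rotation":[0,0,0]},{"hand":0,"travel":[0.017,0.008,0],"rotation":[0,0,0]},{"hand":0,"travel":[0.017,0.008,0],"rotation":[0,0,0]},{"hand":0,"travel":[0,0,0],"rotation":[0,0,0]}])

```text
time: 14.02
eef_pos: [0.5532, 0.1492, 0.168]
tcp_rot: [-0.133, 0.691, -0.012, 0.71]
contact_force: [-0.1, 0.6, -0.1]
opening: 0.218
```

Run:
```python
from ins import *
report()
a=rows(*pose(.053,13),hand=0,vmax=.006)
```

```text
bottom [0.5475 0.1823 0.0478] lean 12.96 leanaz -80.2 s 0.0351 mouth rel [  6.4 -36.4 242.7] axis@.082 off mm [ 0.11 -0.  ] F [-0.1  0.6 -0.1] op 0.218 t 14.03
3
[{"hand": 0, "travel": [0.018, 0.008, -0.0], "rotation": [-0.0, 0.0, 0.0]}, {"hand": 0, "travel": [0.018, 0.008, -0.0], "rotation": [-0.0, 0.0, 0.0]}, {"hand": 0, "travel": [0.018, 0.008, -0.0], "rotation": [-0.0, 0.0, 0.0]}]
```

Emit:
arm_command(steps=[{"hand":0,"travel":[0.018,0.008,0],"rotation":[0,0,0]},{"hand":0,"travel":[0.018,0.008,0],"rotation":[0,0,0]},{"hand":0,"travel":[0.018,0.008,0],"rotation":[0,0,0]},{"hand":0,"travel":[0,0,0],"rotation":[0,0,0]}])

```text
time: 14.52
eef_pos: [0.5527, 0.1532, 0.1494]
tcp_rot: [-0.133, 0.691, -0.012, 0.71]
contact_force: [0.3, 0.3, 0.6]
opening: 0.221
```

Run:
```python
from ins import *
report()
a=None
for l in (10.5,8,5.5): a=rows(*pose(.054,l),hand=0,start=a,n=2,nd=4)
```

```text
bottom [0.547  0.1862 0.0292] lean 12.95 leanaz -80.2 s 0.0542 mouth rel [  5.9 -32.5 224.1] axis@.082 off mm [ 0.36 -0.25] F [0.3 0.3 0.6] op 0.221 t 14.53
2
[{"hand": 0, "travel": [-0.0028, 0.0048, -0.0004], "rotation": [-0.0005, 0.0005, -0.0409]}, {"hand": 0, "travel": [-0.0029, 0.0048, -0.0004], "rotation": [-0.0005, 0.0005, -0.0409]}]
2
[{"hand": 0, "travel": [-0.0024, 0.0045, 0.0], "rotation": [-0.0003, -0.0002, -0.0417]}, {"hand": 0, "travel": [-0.0025, 0.0045, 0.0], "rotation": [-0.0003, -0.0002, -0.0417]}]
2
[{"hand": 0, "travel": [-0.0024, 0.0045, 0.0], "rotation": [-0.0003, -0.0002, -0.0417]}, {"hand": 0, "travel": [-0.0025, 0.0045, 0.0], "rotation": [-0.0003, -0.0002, -0.0417]}]
```

Emit:
arm_command(steps=[{"hand":0,"travel":[-0.0028,0.0048,-0.0004],"rotation":[0,0,-0.041]},{"hand":0,"travel":[-0.0029,0.0048,-0.0004],"rotation":[0,0,-0.041]},{"hand":0,"travel":[-0.0024,0.0045,0],"rotation":[0,0,-0.042]},{"hand":0,"travel":[-0.0025,0.0045,0],"rotation":[0,0,-0.042]},{"hand":0,"travel":[-0.0024,0.0045,0],"rotation":[0,0,-0.042]},{"hand":0,"travel":[-0.0025,0.0045,0],"rotation":[0,0,-0.042]},{"hand":0,"travel":[0,0,0],"rotation":[0,0,0]}])

```text
time: 15.4
eef_pos: [0.5512, 0.1629, 0.1531]
tcp_rot: [-0.181, 0.679, -0.062, 0.708]
contact_force: [-0.2, -0.6, -0.7]
opening: 0.221
```

Run:
```python
from ins import *
report()
a=None
for l in (2.5,0): a=rows(*pose(.056,l),hand=0,start=a,n=2,nd=4)
```

```text
bottom [0.5487 0.179  0.0294] lean 4.89 leanaz -82.0 s 0.0528 mouth rel [  2.4 -12.4 228.7] axis@.082 off mm [0.67 0.06] F [-0.2 -0.6 -0.7] op 0.221 t 15.4
2
[{"hand": 0, "travel": [0.0026, 0.0065, -0.0008], "rotation": [-0.0022, 0.0021, -0.0397]}, {"hand": 0, "travel": [0.0024, 0.0066, -0.0008], "rotation": [-0.0022, 0.0021, -0.0397]}]
2
[{"hand": 0, "travel": [-0.0024, 0.0044, 0.0], "rotation": [-0.0003, -0.0002, -0.0417]}, {"hand": 0, "travel": [-0.0025, 0.0044, 0.0], "rotation": [-0.0003, -0.0002, -0.0417]}]
```

Emit:
arm_command(steps=[{"hand":0,"travel":[0.0026,0.0065,-0.0008],"rotation":[-0.002,0.002,-0.04]},{"hand":0,"travel":[0.0024,0.0066,-0.0008],"rotation":[-0.002,0.002,-0.04]},{"hand":0,"travel":[-0.0024,0.0044,0],"rotation":[0,0,-0.042]},{"hand":0,"travel":[-0.0025,0.0044,0],"rotation":[0,0,-0.042]},{"hand":0,"travel":[0,0,0],"rotation":[0,0,0]}])

```text
time: 16.02
eef_pos: [0.5494, 0.1693, 0.1502]
tcp_rot: [-0.213, 0.671, -0.094, 0.704]
contact_force: [0.0, 0.3, -0.8]
opening: 0.222
```

```bash
python3 shot.py w10;python3 - <<'E'
from ins import *
report()
a=rows(*pose(.057,0),hand=0,n=1,nd=4)
a=rows(*pose(.065,0),hand=0,start=a,n=2,nd=4)
p,dd=ctrl.read_camera("scene"); cv2.imwrite("pics/scene10z.png",cv2.resize(p[100:220,180:310],None,fx=5,fy=5,interpolation=cv2.INTER_CUBIC))
E
```

```text
drift [-0.02 -0.09 -0.13] p [0.5494 0.1693 0.1502] q [-0.23  0.39  1.92  0.99  1.54 -0.84] t 16.025
bottom [0.5484 0.1741 0.0254] lean 0.36 leanaz 92.2 s 0.0566 mouth rel [ -0.3   0.8 225.4] axis@.082 off mm [-0.27 -0.06] F [-0.9  0.3 -0.3] op 0.224 t 16.07
1
[{"hand": 0, "travel": [0.0019, -0.0006, 0.0007], "rotation": [-0.0004, -0.0019, 0.0118]}]
2
[{"hand": 0, "travel": [0.0121, 0.0056, -0.0001], "rotation": [0.0, 0.0, 0.0]}, {"hand": 0, "travel": [0.0121, 0.0056, -0.0001], "rotation": [0.0, 0.0, 0.0]}]
```

View pics/w10.png

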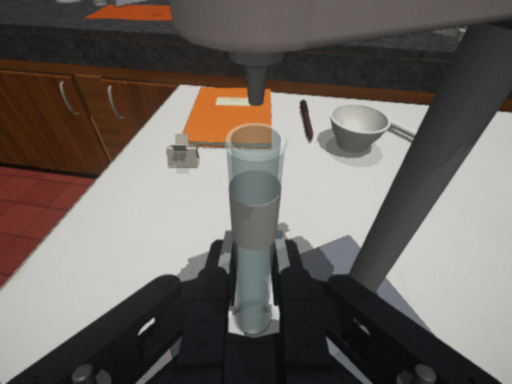

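View pics/scene10z.png

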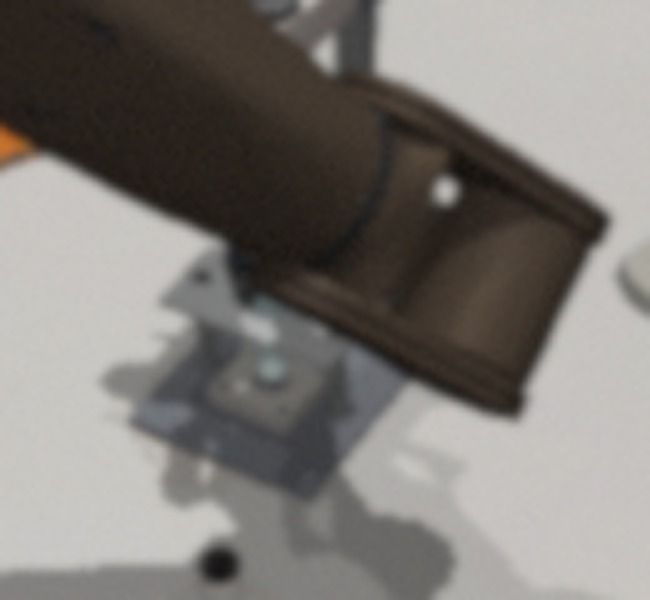

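The tube passes through the guide with its bottom over the seat bore (crop (270,370)), and the nozzle tip at (257,103) is clear above the mouth. Now I'll lower it.

Emit:
arm_command(steps=[{"hand":0,"travel":[0.0019,-0.0006,0.0007],"rotation":[0,-0.002,0.012]},{"hand":0,"travel":[0.012,0.0056,0],"rotation":[0,0,0]},{"hand":0,"travel":[0.012,0.0056,0],"rotation":[0,0,0]},{"hand":0,"travel":[0,0,0],"rotation":[0,0,0]}])

```text
time: 16.62
eef_pos: [0.5495, 0.1685, 0.1403]
tcp_rot: [-0.21, 0.672, -0.091, 0.704]
contact_force: [0.0, 0.2, 0.2]
opening: 0.218
```

Run:
```python
from ins import *
report()
a=rows(*pose(.070,0),hand=0,n=2,nd=4)
```

```text
bottom [0.5484 0.1743 0.0157] lean 0.1 leanaz -30.9 s 0.0663 mouth rel [ -0.   -0.4 215.7] axis@.082 off mm [-0.22 -0.27] F [0.  0.2 0.2] op 0.218 t 16.62
2
[{"hand": 0, "travel": [0.0053, 0.003, 0.0003], "rotation": [-0.0002, -0.0015, -0.0011]}, {"hand": 0, "travel": [0.0053, 0.003, 0.0003], "rotation": [-0.0002, -0.0015, -0.0011]}]
```

Already 7 mm inside the bore with no contact force. The last few millimetres go gently.

Emit:
arm_command(steps=[{"hand":0,"travel":[0.0053,0.003,0.0003],"rotation":[0,0,0]},{"hand":0,"travel":[0.0053,0.003,0.0003],"rotation":[0,0,0]},{"hand":0,"travel":[0,0,0],"rotation":[0,0,0]}])

```text
time: 17.0
eef_pos: [0.5499, 0.169, 0.1378]
tcp_rot: [-0.209, 0.672, -0.09, 0.704]
contact_force: [-0.2, -1.3, 0.6]
opening: 0.221
```

Run:
```python
from ins import *
report()
```

```text
bottom [0.5488 0.1751 0.0131] lean 0.23 leanaz -68.6 s 0.0689 mouth rel [ 4.000e-01 -2.000e-01  2.131e+02] axis@.082 off mm [0.2  0.32] F [-0.2 -1.3  0.6] op 0.221 t 17.0
```

Emit:
arm_command(steps=[{"hand":0,"travel":[0.004,0.0018,0],"rotation":[0,0,0]},{"hand":0,"travel":[0.003,0.0014,0],"rotation":[0,0,0]},{"hand":0,"travel":[0,0,0],"rotation":[0,0,0]}])

```text
time: 17.38
eef_pos: [0.5502, 0.1691, 0.1377]
tcp_rot: [-0.209, 0.672, -0.088, 0.705]
contact_force: [-1.2, -1.0, 1.6]
opening: 0.221
```

Run:
```python
from ins import *
report()
```

```text
bottom [0.5491 0.1756 0.0131] lean 0.43 leanaz -81.7 s 0.0689 mouth rel [  0.6  -0.4 213.1] axis@.082 off mm [0.46 0.6 ] F [-1.2 -1.   1.6] op 0.221 t 17.38
```

Emit:
arm_command(steps=[{"hand":0,"travel":[0.006,0.0028,0],"rotation":[0,0,0]},{"hand":0,"travel":[0.006,0.0028,0],"rotation":[0,0,0]}])

```text
time: 17.62
eef_pos: [0.5506, 0.1695, 0.1373]
tcp_rot: [-0.207, 0.672, -0.085, 0.706]
contact_force: [-3.3, -1.5, 9.5]
opening: 0.22
```

Run:
```python
from ins import *
report()
```

```text
bottom [0.5495 0.177  0.0128] lean 0.88 leanaz -86.2 s 0.0692 mouth rel [  1.   -0.6 212.8] axis@.082 off mm [0.89 1.45] F [-3.3 -1.5  9.5] op 0.22 t 17.62
```

```bash
python3 shot.py w11
python3 - <<'E'
from ins import *
rows(*pose(.0685,0),hand=0,n=1,nd=4)
E
```

```text
drift [ 0.04 -0.05 -0.01] p [0.5506 0.1695 0.1373] q [-0.23  0.43  1.92  1.    1.54 -0.86] t 17.625
1
[{"hand": 0, "travel": [-0.002, -0.0023, -0.0036], "rotation": [0.0051, 0.006, -0.0294]}]
```

View pics/w11.png

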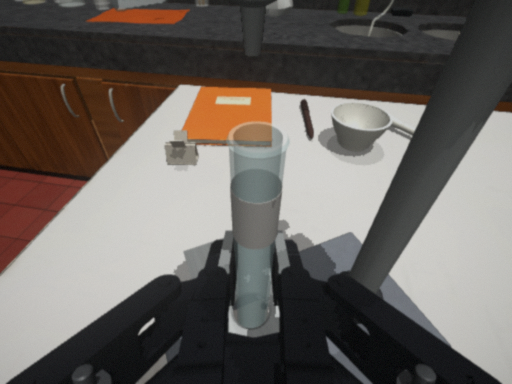

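The nozzle tip at (253,52) is well above the mouth at (258,135). I'll relax the load, then open.

Emit:
arm_command(steps=[{"hand":0,"travel":[-0.002,-0.0023,-0.0036],"rotation":[0.005,0.006,-0.03]},{"hand":0,"travel":[0,0,0],"rotation":[0,0,0]}])

```text
time: 17.92
eef_pos: [0.5499, 0.1687, 0.1378]
tcp_rot: [-0.211, 0.671, -0.093, 0.704]
contact_force: [-0.2, -1.0, 0.4]
opening: 0.219
```

Run:
```python
from ins import *
report()
```

```text
bottom [0.5492 0.1741 0.0131] lean 0.16 leanaz 121.2 s 0.0689 mouth rel [2.000e-01 0.000e+00 2.131e+02] axis@.082 off mm [ 0.35 -0.28] F [-0.2 -1.   0.4] op 0.219 t 17.93
```

Emit:
arm_command(steps=[{"hand":0.3,"travel":[0,0,0],"rotation":[0,0,0]},{"hand":0.4,"travel":[0,0,0],"rotation":[0,0,0]},{"hand":0.55,"travel":[0,0,0],"rotation":[0,0,0]},{"hand":0.7,"travel":[0,0,0],"rotation":[0,0,0]},{"hand":0.7,"travel":[0,0,0],"rotation":[0,0,0]}])

```text
time: 18.55
eef_pos: [0.5495, 0.1688, 0.136]
tcp_rot: [-0.211, 0.672, -0.093, 0.704]
contact_force: [-0.7, -1.1, 0.8]
opening: 0.703
```

```bash
python3 shot.py w12; python3 st.py
```

```text
drift [ 0.  0. -0.] p [0.5495 0.1688 0.136 ] q [-0.23  0.42  1.92  0.99  1.53 -0.86] t 18.55
t 18.6 q [-0.227  0.419  1.925  0.991  1.526 -0.857] p [0.5495 0.1688 0.136 ] F [-0.   0.4 -0.4] op 0.697
[[ 0.08  -0.152  0.985]
 [-0.415  0.893  0.172]
 [-0.906 -0.423  0.008]]
```

View pics/w12.png

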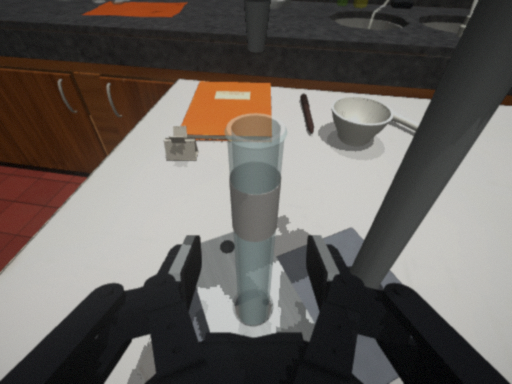

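The tube stands free between the open fingers, so I'll withdraw straight back.

Emit:
arm_command(steps=[{"hand":0.7,"travel":[0,-0.06,0],"rotation":[0,0,0]},{"hand":0.7,"travel":[0,-0.12,0],"rotation":[0,0,0]},{"hand":0.7,"travel":[0,-0.15,0],"rotation":[0,0,0]},{"hand":0.7,"travel":[0,-0.15,0],"rotation":[0,0,0]},{"hand":0.7,"travel":[0,-0.15,0],"rotation":[0,0,0]},{"hand":0.7,"travel":[0,0,0],"rotation":[0,0,0]},{"hand":0.7,"travel":[0,0,0],"rotation":[0,0,0]}])

```text
time: 19.48
eef_pos: [0.5796, -0.0104, 0.2211]
tcp_rot: [-0.212, 0.671, -0.095, 0.704]
contact_force: [-0.6, 0.4, -0.6]
opening: 0.7
```

```bash
python3 shot.py w13
python3 - <<'E'
from ins import *
for c in("scene","top"):
    p,d=ctrl.read_camera(c); cv2.imwrite(f"pics/{c}13.png",p); np.save(c+"13.npy",d)
E
python3 st.py
```

```text
drift [0.09 0.17 0.16] p [ 0.5796 -0.0104  0.2211] q [-0.49  0.4   1.75  0.83  1.8  -0.83] t 19.475
t 19.62 q [-0.485  0.402  1.751  0.83   1.798 -0.832] p [ 0.5794 -0.0092  0.2208] F [-0.3 -0.1 -0.5] op 0.701
[[ 0.081 -0.151  0.985]
 [-0.418  0.892  0.171]
 [-0.905 -0.425  0.009]]
```

View pics/w13.png

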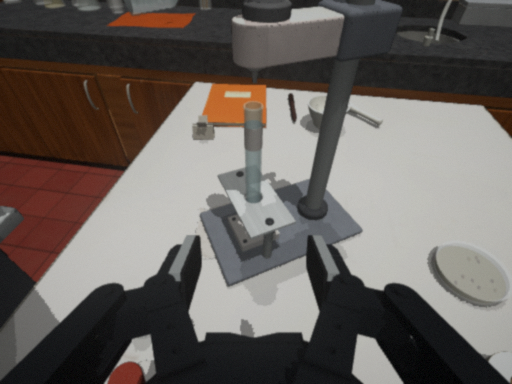

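View pics/scene13.png

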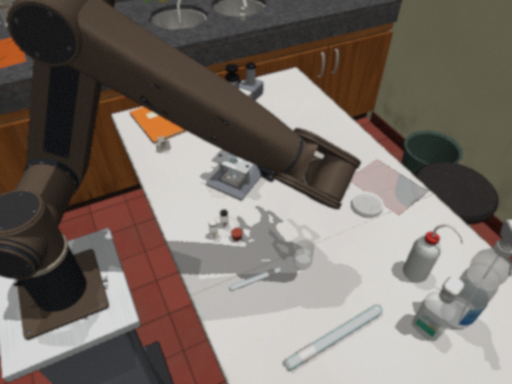

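View pics/top13.png

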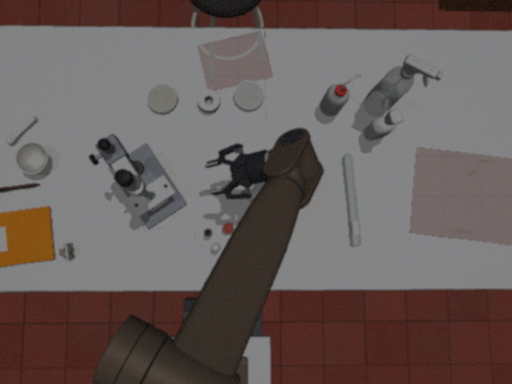

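The wrist view shows the tube standing in the guide, with its mouth at (253,105) under the nozzle tip at (254,78). The vials, stopper and beaker are unmoved. Last, I'll check its height and uprightness numerically.

Run:
```python
from ov import *
from scipy.optimize import least_squares
M,E=Efix("w13")
ms=ctrl.masks_of("wrist","tube_mid"); d=np.load("w13.npy")
print([(round(m["score"],2),m["at"]) for m in ms])
for m in ms[:2]:
    P,_=pts("wrist",d,m["region"],E); k=(np.hypot(P[:,0]-H[0],P[:,1]-H[1])<.03)&(P[:,2]>.09)&(P[:,2]<.22);P=P[k]
    if len(P)<30: continue
    f=lambda x:(lambda w,u:np.linalg.norm(w-np.outer(w@u,u),axis=1)-.01)(P-[x[0],x[1],.14],np.r_[x[2:],1]/np.sqrt(1+x[2]**2+x[3]**2))
    r=least_squares(f,[*H,0,0],loss="soft_l1",f_scale=.0015)
    print(len(P),"axis",r.x[:2]-H,"tilt deg",np.degrees(r.x[2:]),"zmax",np.percentile(P[:,2],[95,99,100]))
p=cv2.imread("pics/w13.png");a=np.linspace(0,2*np.pi,60);S=5;u0,v0=200,50
c=cv2.resize(p[v0:v0+110,u0:u0+110],None,fx=S,fy=S,interpolation=cv2.INTER_CUBIC)
for z,col in((.211,(0,0,255)),(.189,(0,255,0)),(.161,(255,0,0))):
    q=(proj("wrist",np.c_[H[0]+.01*np.cos(a),H[1]+.01*np.sin(a),np.full(60,z)],E)-[u0,v0]+.5)*S-.5
    cv2.polylines(c,[np.round(q).astype(np.int32)],True,col,1)
cv2.imwrite("pics/w13o.png",c)
```

```text
[(0.87, [249.2, 150.9])]
1590 axis [-0.00092644  0.00350553] tilt deg [-0.82713911  1.41034062] zmax [0.20895491 0.21038388 0.21086084]
```

View pics/w13o.png

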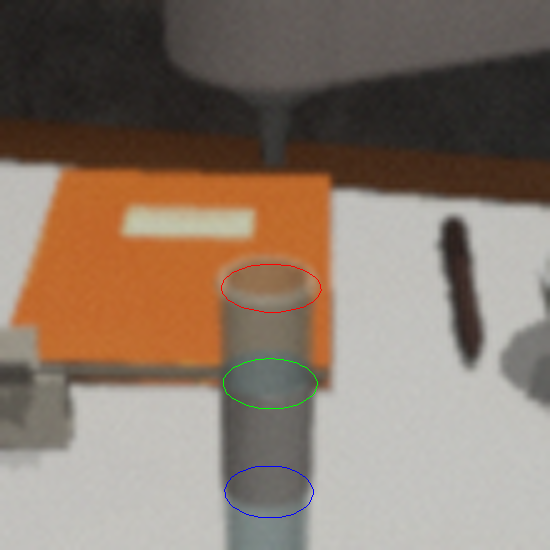

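```bash
python3 -c "
from plant import ctrl
print(ctrl.sign_off()); print(ctrl.get_state()['time'])"
```

```text
the job is handed in; nothing more can be done
None
the job is handed in; nothing more can be done
```

The culture tube is standing in the seat under the nozzle and has been let go. I handed the job in at about 19.7 s, well inside the 67 s limit.

I pulled the tube out of the beaker along its own axis and passed its bottom through the guide hole at a 13° lean. I then straightened it about the hole, lowered it until it touched down, released it and backed the gripper away.

**What the last checks showed:**
- **Seated:** the measured mouth height is 0.211 m, which matches a seated tube. The wrist force rose to about 9.5 N at touchdown and near zero otherwise. By the grip estimate the tube stopped 2 mm high, which I put down to error in where along its length the tube was held.
- **Nozzle:** it looked untouched. The mouth stayed at least about 8 mm below the tip while the tube was under it.
- **Other objects:** the beaker is still standing, and the vials and stopper look unmoved in the last pictures.

**What disagreed:** the final depth fit of the tube gave about 1.5° of tilt and an axis 3.5 mm off the bore. That offset is more than the guide hole allows and lies mostly along the camera's line of sight. I take it as depth error on the glass, because the picture overlay put the mouth on the bore axis to within about 2 mm.

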